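# Set two rolling tomatoes into the cup tray under the light bar

### The job

Pack the two full-size tomatoes from the shallow crate: set one in each of the two dimples of the white cup tray under the low light bar, lowering them in gently rather than dropping or pressing them, so that they sit there and no longer roll. Leave the undersized tomato in the crate, do not bump hard against the packing station, and do not disturb the tape roll, spray bottle or wooden block.

Things in the scene. Friction and masses are not known exactly. Their poses are not given: they have to be found in the camera images.
- tomato_a: a full-size tomato, a ball 56 mm in diameter, about 65 to 125 g, loose on the crate floor and free to roll; origin at its centre, its axes turn as it rolls
- tomato_b: the other full-size tomato, the same ball of 56 mm diameter; origin at its centre. Either tomato may go in either dimple
- tomato_small: the undersized tomato, a ball 40 mm in diameter, about 35 g, loose in the same crate; origin at its centre; it stays in the crate. As the run starts the three tomatoes lie in a row along the crate's y, in any order, with centres at least 70 mm apart along it
- crate: fixed light-blue open crate, 250 mm (its x) by 340 mm (its y), 35 mm high, floor and walls 5 mm thick; origin at the centre of its underside on the table, z up. It stands to the left or the right of the robot's centre line, the station on the other side, and is turned up to 8 degrees about z
- station: fixed packing station, turned up to 8 degrees about z; origin at the centre of its underside on the table, x pointing away from the robot, z up. Dark base plate 170 mm (x) by 360 mm (y), 8 mm thick; on it a white tray, 90 by 230 mm, its top 12 mm above the table, that carries the two dimples. Two uprights, 18 by 14 mm, at x = +22, y = -166 and +166 mm, carry the light bar
- bar (a point): middle of the underside of the white light bar, 168 mm above the table, at x = +20 mm of the station (axes as the station). The bar is 36 mm (x) by 350 mm (y), its top 200 mm above the table. It hangs over both dimples: a tool cannot come straight down on them but must lean some 30 to 45 degrees from vertical, wrist towards the robot (-x of the station)
- dimple0 (a point): centre of the first dimple, in the plane of its rim, 32 mm above the table, at x = 0, y = -60 mm of the station (axes as the station). A shallow round cup: outside 49 mm wide at its foot and 47 mm at the rim, hollow 38 mm wide and 11 mm deep. A full-size tomato resting on the rim has its centre about 20 mm above this point
- dimple1 (a point): centre of the second dimple, in the plane of its rim, same shape, at x = 0, y = +60 mm of the station
- tape: bystander: roll of packing tape lying flat, 96 mm across, 24 mm high; origin at the centre of its underside
- spray: bystander: white bottle, 60 mm across, 160 mm high, upright; origin at the centre of its underside
- wedge: bystander: wooden block 70 by 35 by 22 mm; origin at the centre of its underside
There are look-alikes about, which are no part of the job. Leave any blue look-alike of the tomato_a alone. Leave any blue look-alike of the tomato_b alone.

How it is judged:
At the end, for the whole second after the job is handed in: One full-size tomato rests in each dimple (centre within 6 mm of the dimple's axis and 14 to 26 mm above its rim plane), both slower than 20 mm/s, and the undersized tomato lies on the crate floor inside its walls (centre less than 40 mm above the crate's underside) ((((horizontal distance between tomato_a and dimple0 below 0.006 m and z of tomato_a in the frame of dimple0 between 0.014 and 0.026 m) and (horizontal distance between tomato_b and dimple1 below 0.006 m and z of tomato_b in the frame of dimple1 between 0.014 and 0.026 m)) or ((horizontal distance between tomato_a and dimple1 below 0.006 m and z of tomato_a in the frame of dimple1 between 0.014 and 0.026 m) and (horizontal distance between tomato_b and dimple0 below 0.006 m and z of tomato_b in the frame of dimple0 between 0.014 and 0.026 m))) and linear speed of each of tomato_a, tomato_b below 0.02 m/s and x of tomato_small in the frame of crate between -0.12 and 0.12 m and y of tomato_small in the frame of crate between -0.165 and 0.165 m and z of tomato_small in the frame of crate below 0.04 m); the robot touches nothing.
It fails at once if a full-size tomato strikes or is pressed on the station with more than 30 N (contact force between any of tomato_a, tomato_b and station above 30 N).
It fails at once if a full-size tomato is dropped or sent flying: it moves faster than 0.55 m/s (a fall of some 15 mm) with no finger on it ((contact force between the fingers and tomato_a below 0.02 N and linear speed of tomato_a above 0.55 m/s) or (contact force between the fingers and tomato_b below 0.02 N and linear speed of tomato_b above 0.55 m/s)).
It fails at once if the undersized tomato is taken out of the crate (its centre more than 60 mm above the crate's underside) (z of tomato_small in the frame of crate above 0.06 m).
It fails at once if the robot hits the station or its light bar with more than 25 N (contact force between any of the arm, the fingers and station above 25 N).
It fails at once if the tape roll, bottle or wooden block is moved by more than 30 mm (distance of any of tape, spray, wedge from where it was at the start of the episode above 0.03 m).
It also fails if it takes over 72 s, if anything falls off the work surface, if the arm or the gripper's body presses on something with over 40 N, if the wrist force passes 120 N, or if a joint passes its speed limit or range.

### The arm

A 6-joint arm with a two-finger parallel gripper is mounted at the origin on the work surface. World frame = base frame: x ahead of the robot, y to its left, z up, the work surface at z = 0. Lengths are in m, angles in rad, forces in N, time in s.
With the tool pointing down it reaches from about 0.275 to 0.875 m from the base axis. Payload 12.5 kg.
Tool frame: the origin (TCP) lies midway between the tips of the shut fingers; the grasp point (between the pads) lies 19 mm behind it (robot.tcp_to_grasp is the distance from the TCP to the grasp point, in m); x points along the fingers, z is the direction in which the jaws open and shut, and the axes are right-handed (so a half turn about x gives the same grasp; the last joint's range is limited). The gripper opens to 85 mm and grips with 20 to 120 N. Pads are 22 mm wide; open, the fingers measure 114 mm over their backs; the gripper's body (76 mm by 85 mm) begins 54 mm behind the grasp point. The pads swing forward as they close: fully open they stand 13 mm farther back than shut.
Start: joints at [1.063, 0.351, 1.652, -0, 1.139, -0.085], TCP at [0.226, 0.502, 0.191] pointing down, gripper open.
Joint ranges: [-2.75, 2.75], [-0.79, 2.1], [0.01, 2.65], [-1.57, 4.71], [0.07, 3.14], [-2.87, 2.87]. Speed limits (rad/s): [2.22, 2.22, 2.79, 3.14, 3.14, 3.14].

### API

Orientations are given as a unit quaternion [w, x, y, z].
In Python, from rig import robot gives the robot as it stands. The module is installed in compiled form; this text tells all that it offers.
- The arm moves only by the shell command python3 -m inch 'ROWS' [FORCE]. ROWS is JSON, a list of rows, each a list of 5 numbers: the shift along the tool's x, y, z in cm, then the turn about the tool's x in rad, then the gripper's target within -1 to 1 (fully open at 1, half-way at 0, shut at -1). In form: [[tx, ty, tz, roll, jaw], ...]. A call has 1 to 5 rows; each row is the pose to reach, as a shift and turn from the pose measured when the call began, along the tool's axes at that moment; what a row does not reach only later rows make up. A row lasts 1/10 s, in which the tool goes at most 50 mm and 8.59 degrees, less where a joint would pass 70% of its speed; a pose out of reach is approached as far as the arm can. A call with a gripper value outside its range is refused whole. The fingers move at their own pace and stop on an object; FORCE is the grip in N (left out, the last holds). Time passes only in rows, so rows that repeat a pose let the fingers close. It gives the time, the measured TCP pose, the force and the opening at its end, in the units of the state.
- robot.state(): the state, without advancing time (a new reading comes with each control period).
- robot.get_image(name): name is "scene" or "top" or "wrist"; returns (picture, depth): 384x512x3 uint8, blue, green, red; 384x512 float32, m along the optical axis (not along the pixel's ray), 0 where there is no reading.
- robot.camera_model(name): a dict with "fx", "fy", "cx", "cy" (pixels), "dist" ([k1, k2, p1, p2, k3] as OpenCV has them; the pictures are not rectified), "origin" and "rotation" of the camera in the world. Camera axes: x right, y down, z forward; pixel columns grow to the right and rows downward; lengths in m; the calibration is good to about 2 mm. A picture is of the moment at which its call begins: read the wrist's pose just before it. camera_model takes no time and is no camera call; for the wrist camera it gives the pose at the moment of the call.
- robot.close_job(): hands the job in, once; it reports no verdict.
The state is a dict: "time": time; "joint_positions": joint angles; "joint_vel": joint speeds; "effort": joint torques, N m; "position": TCP position; "tcp_rot": TCP orientation; "ft_force": force on the tool from outside, world axes, zero at the start; "torque": the same for the moment, N m; "finger_gap": opening from 0.0 (shut) to 1.0 (fully open).
Only numpy, scipy, OpenCV 4.12 (cv2) and the standard library are available. Lean on these libraries where they do the work, as an engineer would, in place of code of your own. Each camera call takes 0.05 s, during which the arm holds its last target. There are 200 camera calls.

## Working session

There is one attempt and no reset: what is moved stays moved. The work goes in short steps, Python scripts to look and compute and a shell command to move; the robot and the scene stay as the last step left them, time stands still between calls to the robot, and variables do not carry over. Pictures are saved under pics/ and viewed, about 8 in all and at most 12, crops included, and the job is handed in when it is done.

```bash
mkdir -p pics
cat > h.py <<'E'
import numpy as np, cv2
from rig import robot
def grab(n):
    m=robot.camera_model(n); im,d=robot.get_image(n); return m,im,d
def KD(m): return np.array([[m['fx'],0,m['cx']],[0,m['fy'],m['cy']],[0,0,1.]]),np.array(m['dist'],float)
def RO(m): return np.array(m['rotation'],float).reshape(3,3),np.array(m['origin'],float)
def onplane(m,uv,z):
    K,D=KD(m);R,o=RO(m)
    p=cv2.undistortPoints(np.array(uv,float).reshape(-1,1,2),K,D).reshape(-1,2)
    r=np.c_[p,np.ones(len(p))]@R.T
    return o+r*((z-o[2])/r[:,2])[:,None]
def cloud(m,d):
    K,D=KD(m);R,o=RO(m);v,u=np.mgrid[:d.shape[0],:d.shape[1]]
    p=cv2.undistortPoints(np.stack([u,v],-1).reshape(-1,1,2).astype(float),K,D).reshape(-1,2)
    c=np.c_[p,np.ones(len(p))]*d.reshape(-1,1)
    return (c@R.T+o).reshape(*d.shape,3)
E
python3 - <<'E'
from h import *
for n in("top","scene"):
    m,im,d=grab(n);cv2.imwrite(f"pics/{n}0.png",im);np.savez(f"/tmp/{n}0.npz",im=im,d=d)
    print(n,m)
s=robot.state();print(s, robot.tcp_to_grasp)
E
```

```text
top {'fx': 395.98069609283806, 'fy': 395.98069609283806, 'cx': 256.62750575223083, 'cy': 194.30513361912548, 'dist': array([-0.11649989,  0.        ,  0.        ,  0.        ,  0.        ]), 'origin': array([ 0.46532894, -0.08547796,  1.33874707]), 'rotation': array([ 0.05627282, -0.7031292 ,  0.70710912, -0.04939017])}
scene {'fx': 406.07657906408105, 'fy': 406.07657906408105, 'cx': 253.03423125914324, 'cy': 185.68200278857972, 'dist': array([0.03344849, 0.        , 0.        , 0.        , 0.        ]), 'origin': array([ 1.23042545, -0.52287588,  0.89500564]), 'rotation': array([-0.34030761,  0.81925543,  0.42918941, -0.16972835])}
{'time': 0.1, 'joint_positions': array([ 1.06341716e+00,  3.51166832e-01,  1.65238850e+00, -2.21550589e-05,
        1.13907767e+00, -8.45998704e-02]), 'joint_vel': array([-2.12206151e-04, -7.72264191e-04, -1.39970766e-03,  3.29020794e-04,
       -2.28832415e-05,  4.71921022e-04]), 'effort': array([ 2.04213611e-03, -5.06826138e+01, -2.91876304e+01, -9.16048771e-05,
        2.74409715e-03, -2.35992951e-05]), 'position': array([0.22547585, 0.50127673, 0.19080998]), 'tcp_rot': array([ 0.59345639, -0.38414263,  0.59409899,  0.38378425]), 'ft_force': array([-0.11431219, -0.68297373,  0.07432032]), 'torque': array([-0.03110252,  0.01868225,  0.00295608]), 'finger_gap': 0.9964568947814847} 0.0187
```

View pics/top0.png

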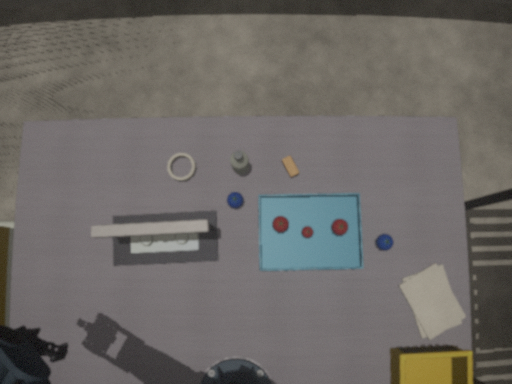

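View pics/scene0.png

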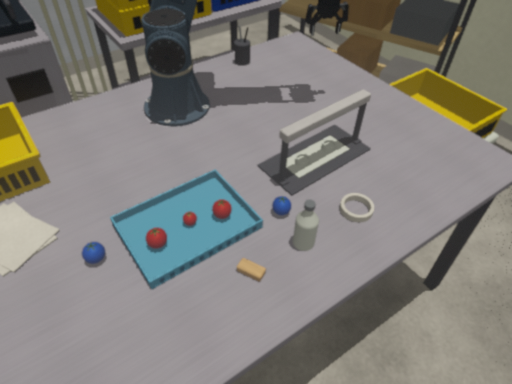

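The two red 56 mm balls sit at top-view pixels (280,225) and (340,227), and the small red one at (307,232). The two blue look-alikes at (235,200) and (384,242) are to be left alone. The station is around (165,238), and the dimples are at about (147,240) and (182,239). Next I'll measure these.

```bash
python3 - <<'E'
s=open('h.py').read().replace("def RO(m): return np.array(m['rotation'],float).reshape(3,3),np.array(m['origin'],float)",
"""from scipy.spatial.transform import Rotation as Rt
def q2R(q): return Rt.from_quat(np.r_[q[1:],q[0]]).as_matrix()
def RO(m): return q2R(np.array(m['rotation'],float)),np.array(m['origin'],float)
def reds(im,amin=25):
    h=cv2.cvtColor(im,cv2.COLOR_BGR2HSV);k=(((h[...,0]<12)|(h[...,0]>168))&(h[...,1]>120)&(h[...,2]>50)).astype(np.uint8)
    n,l,st,c=cv2.connectedComponentsWithStats(k);return [(c[i],st[i]) for i in range(1,n) if st[i,4]>amin]
def show(s=None):
    s=s or robot.state();R=q2R(s['tcp_rot']);np.set_printoptions(precision=4,suppress=True)
    print('t',s['time'],'pos',s['position'],'x',R[:,0],'z',R[:,2],'q',s['joint_positions'],'F',s['ft_force'],'gap',s['finger_gap']);return s,R""")
open('h.py','w').write(s)
E
python3 - <<'E'
from h import *
np.set_printoptions(precision=4,suppress=True)
for n in("top","scene"):
    z=np.load(f"/tmp/{n}0.npz");im,d=z['im'],z['d'];m=robot.camera_model(n);P=cloud(m,d)
    print(n)
    for c,st in reds(im): print('red',c,st[4],onplane(m,[c],0.033 if st[4]>150 else .029)[0],'depthpt',P[int(c[1]),int(c[0])])
    # bar: top near z 0.2 and y>0.05
    if n=='top':
        for nm,lo,hi,reg in(('bar',.19,.21,1),('spraytop',.1,.185,0)):
            k=(P[...,2]>lo)&(P[...,2]<hi)&(P[...,0]>.3)&(P[...,0]<1)&(P[...,1]<.6)&(d>0)
            q=P[k];print(nm,len(q),q.mean(0),cv2.minAreaRect(q[:,:2].astype(np.float32)*1000) if len(q)>4 else '')
        hsv=cv2.cvtColor(im,cv2.COLOR_BGR2HSV)
        k=((hsv[...,0]>85)&(hsv[...,0]<105)&(hsv[...,1]>110)&(hsv[...,2]>110)).astype(np.uint8)
        cs=max(cv2.findContours(k,0,2)[0],key=cv2.contourArea)
        w=onplane(m,cs.reshape(-1,2),.035);print('crate',cv2.minAreaRect(w[:,:2].astype(np.float32)*1000))
        k=((hsv[...,2]<75)).astype(np.uint8);k[:200]=0;k[275:]=0;k[:,:100]=0;k[:,225:]=0
        k=cv2.morphologyEx(k,2,np.ones((3,3)));pts=cv2.findNonZero(k).reshape(-1,2)
        w=onplane(m,pts,.008);print('base',cv2.minAreaRect(w[:,:2].astype(np.float32)*1000))
        K2=((hsv[...,1]<40)&(hsv[...,2]>140)).astype(np.uint8);k2=K2.copy();k2[:,:]=0;k2[232:258,125:205]=K2[232:258,125:205]
        w=onplane(m,cv2.findNonZero(k2).reshape(-1,2),.012);print('tray',cv2.minAreaRect(w[:,:2].astype(np.float32)*1000))
        cv2.imwrite('pics/st.png',cv2.resize(im[180:285,80:400],None,fx=2.5,fy=2.5,interpolation=cv2.INTER_CUBIC))
E
```

```text
top
red [280.115 223.823] 113 [ 0.5635 -0.1504  0.029 ] depthpt [ 0.5635 -0.1483  0.0645]
red [339.1518 226.5   ] 112 [ 0.553  -0.3464  0.029 ] depthpt [ 0.5527 -0.3402  0.058 ]
red [306.0606 232.0303] 33 [ 0.5357 -0.2358  0.029 ] depthpt [ 0.5349 -0.2337  0.0459]
bar 1449 [0.5391 0.2399 0.1997] ((539.8173828125, 241.714599609375), (38.89839553833008, 348.0350036621094), 2.6711039543151855)
spraytop 289 [0.7225 0.0124 0.1329] ((589.7947387695312, 132.4033660888672), (168.7111053466797, 500.8695983886719), 35.28111267089844)Traceback (most recent call last):
  File "<stdin>", line 14, in <module>
ValueError: max() iterable argument is empty
```

Run:
```python
from h import *
s,R=show();print(R)
T=np.array([.60,.03,.40]);print('shift cm',R.T@(T-s['position'])*100)
zz=R[:,2];a=np.arctan2(zz[1],zz[0]);print('jaw az deg',np.degrees(a),'need 92.7 mod 180')
```

```text
t 0.1 pos [0.2255 0.5013 0.1908] x [-0.0005 -0.0009 -1.    ] z [ 0.4103  0.912  -0.001 ] q [ 1.0634  0.3512  1.6524 -0.      1.1391 -0.0846] F [-0.1143 -0.683   0.0743] gap 0.9964568947814847
[[-0.0005 -0.912   0.4103]
 [-0.0009  0.4103  0.912 ]
 [-1.      0.0001 -0.001 ]]
shift cm [-20.894  -53.4895 -27.6338]
jaw az deg 65.77706422016162 need 92.7 mod 180
```

```bash
python3 -m inch '[[-5,0,0,0,1],[-10,0,0,0,1],[-15,-4,-2,-0.1,1],[-20,-8,-4,-0.2,1],[-21,-12,-6,-0.3,1]]'; python3 -m inch '[[0,-4,-2,0,1],[0,-8,-4,0,1],[0,-12,-6,-0.1,1],[0,-16,-8,-0.17,1],[0,-20,-10,-0.17,1]]'
python3 - <<'E'
from h import *
s,R=show();T=np.array([.60,.03,.40]);print('shift cm',R.T@(T-s['position'])*100)
zz=R[:,2];print('jaw az',np.degrees(np.arctan2(zz[1],zz[0])))
E
```

```text
time: 0.6
position: [0.296, 0.4152, 0.3912]
tcp_rot: [0.529, -0.47, 0.528, 0.47]
ft_force: [1.2, 0.7, 0.0]
finger_gap: 0.999
time: 1.1
position: [0.4842, 0.2911, 0.391]
tcp_rot: [0.486, -0.514, 0.486, 0.514]
ft_force: [0.3, 1.3, 0.6]
finger_gap: 0.998
t 1.1 pos [0.4842 0.2911 0.391 ] x [ 0.0006  0.001  -1.    ] z [-0.0553  0.9985  0.0009] q [ 0.4586  0.2581  1.2973  0.0006  1.5852 -1.1675] F [0.3013 1.3308 0.5962] gap 0.9976332097253565
shift cm [ -0.9187 -10.1161 -26.7123]
jaw az 93.17161386449013
```

```bash
python3 -m inch '[[0,-2,-5,0,1],[0,-4,-10,0,1],[0,-6,-15,0,1],[0,-8,-20,0,1],[0,-10,-25,0,1]]'; python3 -m inch '[[0,-5,0,0,1],[0,-10,0,0,1],[0,-15,0,0,1],[0,-20,0,0,1],[0,-25,0,0,1]]'; python3 -m inch '[[0,-5,0,0,1],[0,-10,0,0,1],[0,-15,0,0,1],[0,-20,0,0,1],[0,-25,0,0,1]]'; python3 -c "
from h import *
show()"
```

```text
time: 1.6
position: [0.5895, 0.0641, 0.3906]
tcp_rot: [0.486, -0.513, 0.486, 0.514]
ft_force: [1.3, 1.0, 0.9]
finger_gap: 1.003
time: 2.1
position: [0.7942, 0.0751, 0.3922]
tcp_rot: [0.486, -0.513, 0.486, 0.514]
ft_force: [0.9, -0.4, -0.6]
finger_gap: 1.002
time: 2.6
position: [0.8499, 0.0746, 0.34]
tcp_rot: [-0.495, 0.521, -0.477, -0.506]
ft_force: [-0.4, -0.2, 0.2]
finger_gap: 1.002
t 2.6 pos [0.8499 0.0746 0.34  ] x [ 0.0343  0.004  -0.9994] z [-0.0552  0.9985  0.0021] q [ 0.0319  1.091   0.012   0.0032  2.0043 -1.5927] F [-0.3664 -0.1859  0.1723] gap 1.0020038388056263
```

```bash
python3 -m inch '[[0,-60,0,0,1],[0,-60,0,0,1],[0,-60,0,0,1],[0,-60,0,0,1],[0,-60,0,0,1]]'; python3 -c "
from h import *
show()";python3 -m inch '[[-60,0,0,0,1],[-60,0,0,0,1],[-60,0,0,0,1]]'; python3 -c "
from h import *
show()"
```

```text
time: 3.1
position: [0.8883, 0.0717, 0.2728]
tcp_rot: [-0.504, 0.529, -0.468, -0.498]
ft_force: [-0.1, 0.3, -0.3]
finger_gap: 1.001
t 3.1 pos [0.8883 0.0717 0.2728] x [ 0.0675  0.0066 -0.9977] z [-0.0552  0.9985  0.0028] q [ 0.0268  1.17    0.0124  0.005   1.8915 -1.5974] F [-0.0692  0.3137 -0.2988] gap 1.0013465759717326
time: 3.4
position: [0.8349, 0.0673, 0.4011]
tcp_rot: [-0.508, 0.532, -0.464, -0.494]
ft_force: [0.1, -0.6, 0.8]
finger_gap: 1.002
t 3.4 pos [0.8349 0.0673 0.4011] x [ 0.0824  0.0077 -0.9966] z [-0.0553  0.9985  0.0032] q [ 0.0228  1.0181  0.0119  0.0065  2.0289 -1.6001] F [ 0.1461 -0.5806  0.7836] gap 1.002355312591623
```

```bash
c='from h import *;show()'; python3 -m inch '[[-30,-50,0,0,1],[-30,-50,0,0,1],[-30,-50,0,0,1],[-30,-50,0,0,1],[-30,-50,0,0,1]]' >/dev/null; python3 -c "$c"; python3 -m inch '[[-60,-60,0,0,1]]'>/dev/null; python3 -c "$c"; python3 -m inch '[[-60,-60,0,0,1]]'>/dev/null; python3 -c "$c"; python3 -m inch '[[-6,-6,0,0,1]]'>/dev/null; python3 -c "$c"
```

```text
t 3.9 pos [0.8344 0.0632 0.4198] x [ 0.1127  0.0101 -0.9936] z [-0.0553  0.9985  0.0039] q [ 0.0169  0.9957  0.0128  0.0091  2.02   -1.6045] F [-0.2174 -0.6997 -0.111 ] gap 1.0013060135594147
t 4.0 pos [0.8321 0.0622 0.4354] x [ 0.1335  0.012  -0.991 ] z [-0.0554  0.9985  0.0046] q [ 0.0152  0.9761  0.0148  0.0111  2.0167 -1.6052] F [ 1.6704  0.3465 -0.0999] gap 1.0015082333832679
t 4.1 pos [0.828  0.0613 0.457 ] x [ 0.1611  0.0141 -0.9868] z [-0.0555  0.9984  0.0052] q [ 0.0134  0.9514  0.0124  0.0133  2.0157 -1.6058] F [ 0.2439  0.1778 -0.4406] gap 0.9995050335984164
t 4.2 pos [0.8246 0.0603 0.4772] x [ 0.1896  0.0161 -0.9817] z [-0.0556  0.9984  0.0057] q [ 0.0115  0.9276  0.0119  0.0154  2.0111 -1.6064] F [-0.0499  0.5131  0.5604] gap 0.9982383495196872
```

```bash
c='from h import *;show()'; 
python3 -m inch '[[-6,-6,0,0,1]]'>/dev/null
python3 -m inch '[[-6,-6,0,0,1]]'>/dev/null
python3 -m inch '[[-6,-6,0,0,1]]'>/dev/null
python3 -m inch '[[-6,-6,0,0,1]]'>/dev/null
python3 -m inch '[[-6,-6,0,0,1]]'>/dev/null; python3 -c "$c"
python3 -m inch '[[-4,-7,0,0,1]]'>/dev/null
python3 -m inch '[[-4,-7,0,0,1]]'>/dev/null
python3 -m inch '[[-4,-7,0,0,1]]'>/dev/null
python3 -m inch '[[-4,-7,0,0,1]]'>/dev/null
python3 -m inch '[[-4,-7,0,0,1]]'>/dev/null; python3 -c "$c"
```

```text
t 4.7 pos [0.8001 0.0553 0.5751] x [ 0.3255  0.0254 -0.9452] z [-0.0561  0.9984  0.0075] q [ 0.0016  0.809   0.0128  0.0272  1.9879 -1.6089] F [-0.4007 -0.0986  0.914 ] gap 1.0071771824563767
t 5.2 pos [0.8046 0.0526 0.6337] x [ 0.4613  0.0345 -0.8866] z [-0.0569  0.9983  0.0093] q [-0.0067  0.7493  0.0131  0.0397  1.8995 -1.6101] F [-0.656   0.0146  0.0662] gap 0.9997831172207554
```

```bash
c='from h import *;show()'; 
python3 -m inch '[[-4,-7,0,0,1]]'>/dev/null
python3 -m inch '[[-4,-7,0,0,1]]'>/dev/null
python3 -m inch '[[-4,-7,0,0,1]]'>/dev/null
python3 -m inch '[[-4,-7,0,0,1]]'>/dev/null
python3 -m inch '[[-4,-7,0,0,1]]'>/dev/null
python3 - <<'E'
from h import *
s,R=show();g=s['position']-.0187*R[:,0]
T=np.array([.50,-.15,.25]);print('shift',R.T@(T-g)*100);print(R)
E
```

```text
t 5.7 pos [0.7906 0.049  0.7076] x [ 0.5869  0.0424 -0.8086] z [-0.0577  0.9983  0.0106] q [-0.017   0.6708  0.0129  0.0543  1.8304 -1.6111] F [0.9287 0.1092 0.4748] gap 0.9960694162357325
shift [ 20.9656  51.1981 -18.6777]
[[ 0.5869 -0.8076 -0.0577]
 [ 0.0424 -0.0404  0.9983]
 [-0.8086 -0.5883  0.0106]]
```

```bash
python3 -m inch '[[1.8,4.2,-1.5,0,1],[3.6,8.4,-3,0,1],[5.4,12.6,-4.5,0,1],[7.2,16.8,-6,0,1],[9,21,-7.5,0,1]]'
python3 -m inch '[[1.8,4.2,-1.5,0,1],[3.6,8.4,-3,0,1],[5.4,12.6,-4.5,0,1],[7.2,16.8,-6,0,1],[9,21,-7.5,0,1]]'
python3 -m inch '[[1.5,4.2,-2,0,1],[3,8.4,-4,0,1],[3,8.4,-4,0,1]]'
python3 - <<'E'
from h import *
s,R=show();m,im,d=grab("wrist");cv2.imwrite('pics/w1.png',im);np.savez('/tmp/w1.npz',im=im,d=d)
P=cloud(m,d)
for c,st in reds(im): 
  h=cv2.cvtColor(im,cv2.COLOR_BGR2HSV)
  print(c,st,onplane(m,[c],.033),P[int(c[1]),int(c[0])])
print(RO(m))
m,im,d=grab("top")
for c,st in reds(im):print('top',c,st[4],onplane(m,[c],.033))
E
```

```text
time: 6.2
position: [0.7248, -0.0002, 0.5909]
tcp_rot: [-0.624, 0.636, -0.3, -0.34]
ft_force: [2.6, -0.8, 1.6]
finger_gap: 1.004
time: 6.7
position: [0.6117, -0.0803, 0.3929]
tcp_rot: [-0.624, 0.637, -0.299, -0.339]
ft_force: [0.8, -0.7, 0.1]
finger_gap: 1.001
time: 7.0
position: [0.5603, -0.1233, 0.3138]
tcp_rot: [-0.625, 0.635, -0.302, -0.34]
ft_force: [-0.3, 0.0, 1.1]
finger_gap: 1.0
t 7.0 pos [ 0.5603 -0.1233  0.3138] x [ 0.5866  0.0418 -0.8088] z [-0.0548  0.9984  0.0119] q [-0.4577  0.0077  1.9061  0.4654  0.7225 -2.3525] F [-0.3372  0.0172  1.07  ] gap 0.9999997744564785
[69.7233 11.1831] [ 37   0  56  28 972] [[ 0.5652 -0.3447  0.033 ]] [ 0.5536 -0.3316  0.0579]
[159.44   3.12] [145   0  28   8 150] [[ 0.5495 -0.2361  0.033 ]] [ 0.5457 -0.2342  0.0419]
[233.6884  19.5542] [ 212    0   44   46 1505] [[ 0.5629 -0.1487  0.033 ]] [ 0.5505 -0.1485  0.059 ]
(array([[-0.0551,  0.5851,  0.8091],
       [ 0.9984,  0.0227,  0.0516],
       [ 0.0119,  0.8106, -0.5854]]), array([ 0.3893, -0.1337,  0.4146]))
top [280.0606 223.9545] 132 [[ 0.5627 -0.15    0.033 ]]
top [339.1322 226.6777] 121 [[ 0.5521 -0.3455  0.033 ]]
```

View pics/w1.png

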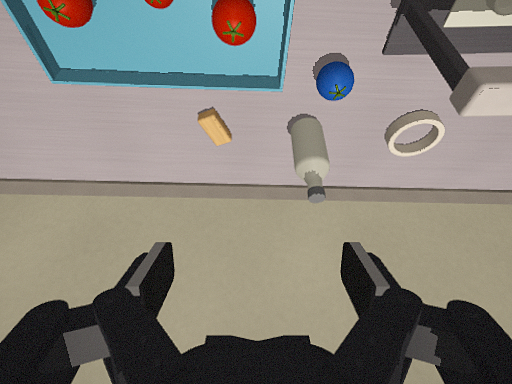

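The wrist view shows the full-size tomatoes at (234,20) and (65,8), with the small one between them at (159,3). The blue ball at (335,80) is left alone. The positions agree with the top view: A is (0.563,-0.149) and B is (0.552,-0.345).

```bash
cat >> h.py <<'E'
def to(c,adv=.023,back=0):
    s=robot.state();R=q2R(s['tcp_rot']);T=np.array(c)+(adv-back)*R[:,0]
    print('shift cm',(R.T@(T-s['position'])*100).round(2),'T',T)
E
python3 -c "
from h import *
to([.563,-.149,.033],back=.06);to([.563,-.149,.033])"
```

```text
shift cm [19.17 17.22 -2.84] T [ 0.54107767 -0.15048676  0.06276912]
shift cm [25.17 17.22 -2.84] T [ 0.5766274  -0.1480758   0.01449487]
```

```bash
python3 -m inch '[[3,3.5,-0.6,0,1],[6.2,7,-1.2,0,1],[9.5,10.5,-1.8,0,1],[12.8,14,-2.4,0,1],[16,17.2,-2.8,0,1]]'
python3 -m inch '[[1.5,0,0,0,1],[3,0,0,0,1],[3,0,0,0,1]]'
python3 -c "
from h import *
show();to([.563,-.149,.033],back=.0)"
```

```text
time: 7.6
position: [0.5384, -0.1395, 0.1287]
tcp_rot: [-0.618, 0.627, -0.325, -0.347]
ft_force: [-0.0, 0.0, 0.4]
finger_gap: 1.0
time: 7.9
position: [0.5599, -0.1369, 0.1097]
tcp_rot: [-0.616, 0.626, -0.329, -0.348]
ft_force: [-0.4, 0.3, 0.3]
finger_gap: 0.998
t 7.9 pos [ 0.5599 -0.1369  0.1097] x [ 0.5414  0.0179 -0.8405] z [-0.0314  0.9995  0.001 ] q [-0.4571  0.327   2.0876  0.9019  0.3311 -2.865 ] F [-0.3914  0.3238  0.3244] gap 0.9983335718859836
shift cm [ 8.9   3.93 -1.22] T [ 0.5755 -0.1486  0.0137]
```

```bash
python3 -m inch '[[-4,-2.5,0,0.15,1],[-8.4,-5.4,0,0.3,1],[-8.4,-5.4,0,0.45,1],[-8.4,-5.4,0,0.6,1],[-8.4,-5.4,0,0.75,1]]'
python3 -c "
from h import *
show()"
python3 -m inch '[[0,0,0,0.15,1],[0,0,0,0.3,1],[0,0,0,0.45,1],[0,0,0,0.6,1],[0,0,0,0.75,1]]'
python3 -c "
from h import *
s,R=show();t=np.cross([0,0,1],R[:,0]);t=-t/np.linalg.norm(t);print('roll needed',np.arctan2(t@-R[:,1],t@R[:,2]))"
```

```text
time: 8.4
position: [0.5614, -0.1375, 0.2139]
tcp_rot: [0.773, -0.419, 0.414, 0.235]
ft_force: [-0.3, -0.5, -0.5]
finger_gap: 0.997
t 8.4 pos [ 0.5614 -0.1375  0.2139] x [ 0.5474  0.0168 -0.8367] z [0.4422 0.843  0.3062] q [-0.458   0.1466  1.9977  0.5283  0.5351 -1.8613] F [-0.315  -0.4984 -0.5021] gap 0.9972644008176335
time: 8.9
position: [0.5622, -0.1374, 0.2159]
tcp_rot: [0.874, -0.107, 0.47, 0.067]
ft_force: [-0.5, 0.7, 0.9]
finger_gap: 0.999
t 8.9 pos [ 0.5622 -0.1374  0.2159] x [ 0.5497  0.016  -0.8352] z [0.8067 0.2495 0.5357] q [-0.4572  0.1444  1.9959  0.5274  0.536  -1.1079] F [-0.4943  0.6679  0.8582] gap 0.9991504274149754
roll needed 1.7986187291443787
```

```bash
python3 -m inch '[[0,0,0,0.15,1],[0,0,0,0.3,1],[0,0,0,0.45,1],[0,0,0,0.6,1],[0,0,0,0.75,1]]'
python3 -m inch '[[0,0,0,0.15,1],[0,0,0,0.3,1],[0,0,0,0.45,1],[0,0,0,0.6,1],[0,0,0,0.75,1]]'
python3 -m inch '[[0,0,0,0.15,1],[0,0,0,0.3,1],[0,0,0,0.3,1]]'
python3 -c "
from h import *
s,R=show();t=np.cross([0,0,1],R[:,0]);t=-t/np.linalg.norm(t);print('roll needed',np.arctan2(t@-R[:,1],t@R[:,2]))
to([.563,-.149,.033],back=.06);to([.563,-.149,.033])
m,im,d=grab('top')
for c,st in reds(im):print('top',c,st[4],onplane(m,[c],.033))
"
```

```text
time: 9.4
position: [0.563, -0.1374, 0.218]
tcp_rot: [0.853, 0.22, 0.46, -0.11]
ft_force: [0.1, 0.6, 0.2]
finger_gap: 1.0
time: 9.9
position: [0.5638, -0.1373, 0.2199]
tcp_rot: [0.713, 0.518, 0.387, -0.271]
ft_force: [-0.3, 0.2, 0.0]
finger_gap: 0.998
time: 10.2
position: [0.5645, -0.1373, 0.2218]
tcp_rot: [0.628, 0.619, 0.341, -0.325]
ft_force: [-0.4, 0.5, 0.7]
finger_gap: 0.998
t 10.2 pos [ 0.5645 -0.1373  0.2218] x [ 0.5562  0.0138 -0.8309] z [ 0.0256 -0.9997  0.0006] q [-0.4552  0.1379  1.9907  0.5248  0.5384  0.7003] F [-0.3896  0.4995  0.7401] gap 0.9983413585214028
roll needed 0.0010416676665686297
shift cm [ 11.89 -10.65   1.15] T [ 0.5424 -0.1495  0.0637]
shift cm [ 17.89 -10.65   1.15] T [ 0.5758 -0.1487  0.0139]
top [280.0153 223.9924] 131 [[ 0.5626 -0.1499  0.033 ]]
top [339.2167 226.5667] 120 [[ 0.5525 -0.3458  0.033 ]]
```

```bash
python3 -m inch '[[2.5,-2.5,0.3,0,1],[5,-5,0.6,0,1],[7.5,-7.5,0.9,0,1],[10,-10.6,1.15,0,1],[11.9,-10.6,1.15,0,1]]'
python3 -c "
from h import *
show();to([.563,-.149,.033],back=.0)"
```

```text
time: 10.75
position: [0.5424, -0.1504, 0.0634]
tcp_rot: [0.631, 0.616, 0.342, -0.324]
ft_force: [1.5, 0.2, 0.5]
finger_gap: 1.002
t 10.75 pos [ 0.5424 -0.1504  0.0634] x [ 0.5565  0.0127 -0.8308] z [ 0.0331 -0.9994  0.0069] q [-0.5079  0.4116  2.1503  1.3833  0.2908 -0.2705] F [1.4758 0.2259 0.5019] gap 1.0016698037150085
shift cm [ 5.97  0.02 -0.09] T [ 0.5758 -0.1487  0.0139]
```

```bash
python3 -m inch '[[1.5,0,-0.1,0,1],[3,0,-0.1,0,1],[4.5,0,-0.1,0,1],[5.9,0,-0.1,0,1],[5.9,0,-0.1,0,1]]'
python3 - <<'E'
from h import *
show();to([.563,-.149,.033])
m,im,d=grab("wrist");cv2.imwrite('pics/w2.png',im)
E
```

```text
time: 11.25
position: [0.576, -0.1485, 0.0139]
tcp_rot: [0.633, 0.615, 0.343, -0.323]
ft_force: [-1.5, 0.3, 0.4]
finger_gap: 1.001
t 11.25 pos [ 0.576  -0.1485  0.0139] x [ 0.5566  0.0132 -0.8307] z [ 0.0369 -0.9993  0.0088] q [-0.4665  0.56    2.0854  1.7088  0.2679 -0.5763] F [-1.5216  0.3159  0.3724] gap 1.001467134799737
shift cm [-0.01 -0.02  0.02] T [ 0.5758 -0.1487  0.0139]
```

View pics/w2.png

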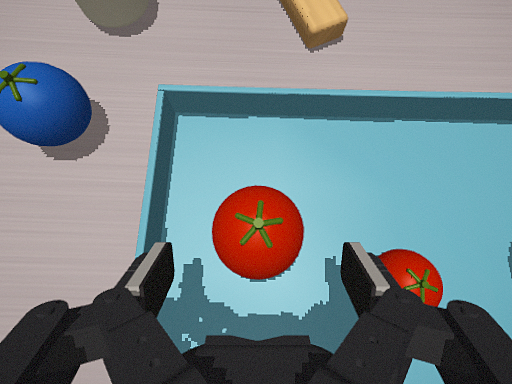

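The wrist view shows tomato A at (258,232), centred between the pads, with the small one clear at (412,280). Closing gently.

```bash
python3 -c "
from h import *
print(onplane(robot.camera_model('wrist'),[[258,232]],.035))"
python3 -m inch '[[0,0,0,0,0.3],[0,0,0,0,0],[0,0,0,0,-0.3],[0,0,0,0,-0.6],[0,0,0,0,-0.6]]' 20
python3 -m inch '[[0,0,0,0,-0.6],[0,0,0,0,-0.6],[0,0,0,0,-0.6]]'
```

```text
[[ 0.56226097 -0.1491357   0.035     ]]
time: 11.8
position: [0.576, -0.1487, 0.0153]
tcp_rot: [0.633, 0.615, 0.342, -0.323]
ft_force: [-1.8, 0.7, 6.5]
finger_gap: 0.426
time: 12.1
position: [0.5768, -0.1491, 0.0166]
tcp_rot: [0.633, 0.615, 0.341, -0.322]
ft_force: [-3.7, -0.1, 11.5]
finger_gap: 0.398
```

Run:
```python
from h import *
show()
m,im,d=grab("wrist");cv2.imwrite('pics/w3.png',im)
for c,st in reds(im,300):print(c,st,onplane(m,[c],.033))
```

```text
t 12.1 pos [ 0.5768 -0.1491  0.0166] x [ 0.5599  0.0124 -0.8285] z [ 0.0364 -0.9993  0.0096] q [-0.4673  0.5554  2.0855  1.706   0.2689 -0.573 ] F [-3.6572 -0.1357 11.4653] gap 0.39777459531381576
[256.9285 231.5528] [ 213  186   89   92 5150] [[ 0.5642 -0.149   0.033 ]]
[405.4494 275.9139] [ 366  251   74   63 2252] [[ 0.5416 -0.2375  0.033 ]]
```

View pics/w3.png

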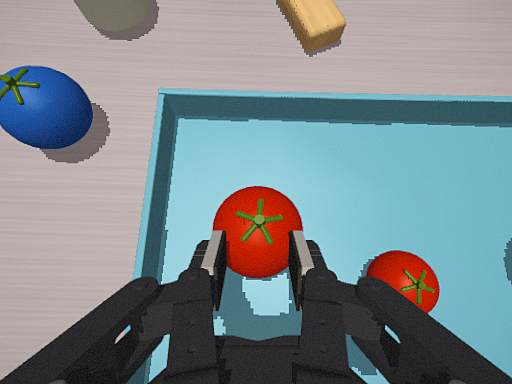

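Run:
```python
from h import *
s,R=show();m=robot.camera_model('wrist');K,D=KD(m);Rc,o=RO(m)
p=s['position'];x,y,z=R.T
for nm,q in(('tcp',p),('grasp',p-.0187*x),('pad+z',p-.0187*x+.02*z),('pad-z',p-.0187*x-.02*z),('ball',np.array([.563,-.149,.033])),('tip-z',p-.02*z)):
    print(nm,cv2.projectPoints((Rc.T@(q-o)).reshape(1,3),np.zeros(3),np.zeros(3),K,D)[0].ravel())
_,im,d=grab('wrist');P=cloud(m,d)
print('ball depth pts',P[215,270],P[200,257],P[240,257],P[265,257])
for v in(235,250,270,290,305):print('pad',v,((P[v,296:304]-p)@R).round(4)[::3])
for v in(235,250,270,290,305):print('padL',v,((P[v,210:222]-p)@R).round(4)[::4])
b=P[190:270:4,235:280:4].reshape(-1,3);A=np.c_[2*b,np.ones(len(b))];print('sphere',np.linalg.lstsq(A,(b**2).sum(1),rcond=None)[0])
```

```text
t 12.15 pos [ 0.5768 -0.149   0.0166] x [ 0.5599  0.0124 -0.8285] z [ 0.0364 -0.9993  0.0096] q [-0.4673  0.5553  2.0855  1.706   0.2689 -0.573 ] F [-3.7497  0.3044 11.0001] gap 0.3944914512351936
tcp [257.4282 216.0204]
grasp [257.4562 228.2151]
pad+z [289.6317 228.2356]
pad-z [225.2816 228.221 ]
ball [256.8395 233.4335]
tip-z [228.1479 216.0216]
ball depth pts [ 0.57   -0.1556  0.0588] [ 0.5786 -0.1483  0.0562] [ 0.5565 -0.1491  0.0585] [ 0.544  -0.1496  0.0507]
pad 235 [[-0.0503  0.0118  0.0194]
 [-0.0497  0.0114  0.0211]
 [-0.0501  0.0117  0.0225]]
pad 250 [[-0.0642  0.0113  0.0177]
 [-0.064   0.0112  0.0191]
 [-0.0655  0.0121  0.0202]]
pad 270 [[-0.0729  0.0065  0.0168]
 [-0.0778  0.0098  0.0173]
 [-0.0785  0.0103  0.0184]]
pad 290 [[-0.0751 -0.0021  0.0168]
 [-0.0778 -0.      0.0177]
 [-0.0806  0.0022  0.0184]]
pad 305 [[-0.0774 -0.008   0.0168]
 [-0.0781 -0.0075  0.018 ]
 [-0.0829 -0.0034  0.0183]]
padL 235 [[ 0.0039 -0.0164 -0.0338]
 [-0.0497  0.0114 -0.0221]
 [-0.0498  0.0115 -0.02  ]]
padL 250 [[-0.0642  0.0113 -0.0219]
 [-0.0632  0.0107 -0.0202]
 [-0.0643  0.0113 -0.0182]]
padL 270 [[-0.0784  0.0103 -0.0197]
 [-0.0783  0.0102 -0.0181]
 [-0.075   0.0079 -0.017 ]]
padL 290 [[-0.0848  0.0054 -0.019 ]
 [-0.0784  0.0005 -0.0185]
 [-0.075  -0.0022 -0.0174]]
padL 305 [[-0.1074  0.0172 -0.0149]
 [-0.0777 -0.0078 -0.019 ]
 [-0.0783 -0.0073 -0.0171]]
sphere [ 0.5658 -0.1498  0.0271 -0.3422]
```

Run:
```python
from h import *
np.set_printoptions(precision=3,suppress=True)
s=robot.state();R=q2R(s['tcp_rot']);p=s['position'];m=robot.camera_model('wrist')
for f in('w1','now'):
    if f=='w1': im,d=(lambda z:(z['im'],z['d']))(np.load('/tmp/w1.npz'))
    else: _,im,d=grab('wrist');
    Q=(cloud(m,d)-p)@R
    k=(np.abs(Q[...,2])<.09)&(d>0)&(d<.16);k[:150]=0
    print(f,k.sum())
    for v in range(215,330,10):
        u=np.where(k[v])[0]
        if len(u):
            ul=u[u<257];ur=u[u>=257]
            print(v,len(u),'innerL',ul[-1:],Q[v,ul[-1]] if len(ul) else '','innerR',ur[:1],Q[v,ur[0]] if len(ur) else '')
```

```text
w1 37062
245 38 innerL [171] [-0.053  0.008 -0.043] innerR [343] [-0.054  0.008  0.042]
255 66 innerL [172] [-0.053  0.002 -0.043] innerR [342] [-0.054  0.002  0.043]
265 86 innerL [173] [-0.054 -0.003 -0.043] innerR [341] [-0.054 -0.003  0.042]
275 103 innerL [173] [-0.055 -0.008 -0.043] innerR [341] [-0.055 -0.008  0.042]
285 112 innerL [170] [-0.061 -0.01  -0.043] innerR [344] [-0.062 -0.01   0.042]
295 138 innerL [166] [-0.067 -0.011 -0.043] innerR [348] [-0.068 -0.01   0.042]
305 225 innerL [162] [-0.075 -0.01  -0.043] innerR [352] [-0.074 -0.011  0.042]
315 265 innerL [157] [-0.081 -0.01  -0.043] innerR [357] [-0.08  -0.011  0.043]
325 291 innerL [161] [-0.115  0.017 -0.028] innerR [353] [-0.116  0.017  0.027]
now 41186
215 57 innerL [256] [-0.04   0.018 -0.001] innerR [257] [-0.045  0.021 -0.   ]
225 68 innerL [256] [-0.045  0.015 -0.001] innerR [257] [-0.046  0.015 -0.   ]
235 92 innerL [256] [-0.045  0.009 -0.001] innerR [257] [-0.047  0.01  -0.   ]
245 123 innerL [256] [-0.046  0.004 -0.001] innerR [257] [-0.046  0.004 -0.   ]
255 127 innerL [256] [-0.048 -0.001 -0.001] innerR [257] [-0.048 -0.001 -0.   ]
265 115 innerL [256] [-0.046 -0.009 -0.001] innerR [257] [-0.046 -0.008 -0.   ]
275 95 innerL [225] [-0.053 -0.01  -0.017] innerR [290] [-0.053 -0.01   0.017]
285 213 innerL [223] [-0.062 -0.009 -0.017] innerR [292] [-0.061 -0.01   0.017]
295 232 innerL [220] [-0.07  -0.009 -0.017] innerR [294] [-0.069 -0.01   0.017]
305 242 innerL [218] [-0.077 -0.009 -0.017] innerR [296] [-0.077 -0.008  0.017]
315 258 innerL [212] [-0.112  0.017 -0.014] innerR [302] [-0.112  0.018  0.013]
325 278 innerL [213] [-0.116  0.018 -0.013] innerR [301] [-0.116  0.018  0.012]
```

The depth image puts the real fingertips 47–53 mm behind the reported TCP, not 0–13 mm. The ball is at the nominal grasp point, but the pads closed to 34 mm on its cap. So the usable grasp point is about 40 mm farther back than stated, and I need to go about 40 mm deeper.

```bash
python3 -m inch '[[0,0,0,0,-0.1],[0,0,0,0,0.3],[0,0,0,0,0.7],[0,0,0,0,1],[0,0,0,0,1]]' 20
python3 - <<'E'
from h import *
s,R=show();m,im,d=grab("wrist")
for c,st in reds(im,300):print(c,st[:5],onplane(m,[c],.034))
to([.563,-.149,.033],adv=.065)
E
```

```text
time: 12.75
position: [0.5767, -0.149, 0.0164]
tcp_rot: [0.633, 0.615, 0.341, -0.322]
ft_force: [0.9, -0.3, 0.5]
finger_gap: 0.999
t 12.75 pos [ 0.5767 -0.149   0.0164] x [ 0.5597  0.0125 -0.8286] z [ 0.0364 -0.9993  0.0095] q [-0.4672  0.5555  2.0856  1.706   0.2689 -0.573 ] F [ 0.8515 -0.2995  0.4861] gap 0.9994049353003283
[257.3068 230.4525] [ 213  184   90   91 5775] [[ 0.5646 -0.1492  0.034 ]]
[411.2068 272.6521] [ 378  251   62   56 1538] [[ 0.5435 -0.2405  0.034 ]]
shift cm [ 4.36 -0.21 -0.03] T [ 0.5994 -0.1482 -0.0209]
```

```bash
python3 -m inch '[[0,0,0,0,0.6],[0,-0.1,0,0,0.6],[1,-0.1,0,0,0.6],[2,-0.1,0,0,0.6],[3,-0.2,0,0,0.6]]'
python3 -m inch '[[0.6,0,0,0,0.6],[1.3,0,0,0,0.6],[1.3,0,0,0,0.6]]'
python3 - <<'E'
from h import *
s,R=show();to([.564,-.149,.033],adv=.065);m,im,d=grab("wrist")
for c,st in reds(im,300):print(c,st[:5],onplane(m,[c],.034))
cv2.imwrite('pics/w4.png',im)
E
```

```text
time: 13.3
position: [0.5921, -0.1488, -0.0097]
tcp_rot: [0.633, 0.615, 0.341, -0.322]
ft_force: [-0.1, -0.0, 0.6]
finger_gap: 0.797
time: 13.6
position: [0.5995, -0.1485, -0.0211]
tcp_rot: [0.633, 0.615, 0.342, -0.322]
ft_force: [-0.2, 0.5, 0.5]
finger_gap: 0.798
t 13.6 pos [ 0.5995 -0.1485 -0.0211] x [ 0.5594  0.0126 -0.8288] z [ 0.0365 -0.9993  0.0094] q [-0.4436  0.6606  2.031   1.913   0.2703 -0.766 ] F [-0.162   0.4758  0.4906] gap 0.7979036547225582
shift cm [ 0.03  0.09 -0.03] T [ 0.6004 -0.1482 -0.0209]
[257.2409 269.8176] [  198   207   120   124 10357] [[ 0.5642 -0.1491  0.034 ]]
[477.067  319.1012] [443 294  60  58 761] [[ 0.5474 -0.2471  0.034 ]]
```

```bash
python3 -m inch '[[0,0,0,0,0.3],[0,0,0,0,0],[0,0,0,0,-0.2],[0,0,0,0,-0.3],[0,0,0,0,-0.3]]' 20
python3 -c "
from h import *
show()"
```

```text
time: 14.15
position: [0.5996, -0.1485, -0.0204]
tcp_rot: [0.634, 0.615, 0.341, -0.322]
ft_force: [-0.3, 1.8, 4.3]
finger_gap: 0.639
t 14.15 pos [ 0.5996 -0.1485 -0.0204] x [ 0.5602  0.0126 -0.8283] z [ 0.0366 -0.9993  0.0096] q [-0.4437  0.6592  2.0314  1.912   0.2705 -0.765 ] F [-0.2682  1.8278  4.2891] gap 0.638973716280231
```

```bash
python3 -m inch '[[0,0,0,0,0],[0,0,0,0,0.4],[0,0,0,0,0.6],[0.3,0,0,0,0.6],[0.6,0,0,0,0.6]]' 20
python3 -m inch '[[0,0,0,0,0.3],[0,0,0,0,0],[0,0,0,0,-0.2],[0,0,0,0,-0.3],[0,0,0,0,-0.3]]' 30
python3 -c "
from h import *
show()"
```

```text
time: 14.65
position: [0.603, -0.1485, -0.0256]
tcp_rot: [0.633, 0.615, 0.341, -0.322]
ft_force: [-0.7, 0.5, 0.1]
finger_gap: 0.8
time: 15.15
position: [0.6029, -0.1485, -0.0257]
tcp_rot: [0.633, 0.615, 0.341, -0.322]
ft_force: [-0.1, 0.0, -0.8]
finger_gap: 0.639
t 15.15 pos [ 0.6029 -0.1485 -0.0257] x [ 0.5599  0.0125 -0.8284] z [ 0.0365 -0.9993  0.0096] q [-0.4403  0.6737  2.0225  1.9353  0.2708 -0.786 ] F [-0.0758  0.0302 -0.7709] gap 0.6386705777852961
```

```bash
python3 -m inch '[[-1.7,1.1,0,0,-0.3],[-4.2,2.8,0,0,-0.3],[-7,4.7,0,0,-0.3],[-10,6.7,0,0,-0.3],[-13,8.8,0,0,-0.3]]'
python3 -m inch '[[-3,2,0,0,-0.3],[-6,4,0,0,-0.3],[-8,6,0,0,-0.3],[-8,6,0,0,-0.3]]'
python3 - <<'E'
from h import *
s,R=show();m,im,d=grab("wrist");cv2.imwrite('pics/w4.png',im);P=cloud(m,d);Q=(P-s['position'])@R
h=cv2.cvtColor(im,cv2.COLOR_BGR2HSV);k=((h[...,0]<12)|(h[...,0]>168))&(h[...,1]>120)&(h[...,2]>50)&(d>.03)&(d<.2)
k=cv2.erode(k.astype(np.uint8),np.ones((5,5)))>0
b=Q[k];print(len(b));A=np.c_[2*b,np.ones(len(b))];c=np.linalg.lstsq(A,(b**2).sum(1),rcond=None)[0];print('ball in tool',c[:3],'r',np.sqrt(c[3]+c[:3]@c[:3]))
for c,st in reds(im,300):print(c,st[:5])
t,im,d=grab('top')
for c,st in reds(im):print('top',c,st[4],onplane(t,[c],.033))
E
```

```text
time: 15.65
position: [0.6044, -0.1451, 0.1057]
tcp_rot: [0.633, 0.617, 0.343, -0.318]
ft_force: [0.2, 0.6, -0.0]
finger_gap: 0.637
time: 16.05
position: [0.6107, -0.1452, 0.2102]
tcp_rot: [0.635, 0.617, 0.34, -0.317]
ft_force: [-0.4, 0.2, -1.4]
finger_gap: 0.638
t 16.05 pos [ 0.6107 -0.1452  0.2102] x [ 0.5677  0.0177 -0.823 ] z [ 0.0412 -0.9991  0.007 ] q [-0.432   0.237   1.906   0.5469  0.5098  0.6801] F [-0.4049  0.1627 -1.3628] gap 0.6377400009162014
8551
ball in tool [-0.0699  0.0023 -0.0002] r 0.027426994418371032
[257.4469 278.1656] [  194   213   128   128 11387]
[428.798 288.486] [401 276  48  38 609]
top [283.2804 212.9048] 189 [[ 0.5993 -0.1612  0.033 ]]
top [339.1339 226.6693] 127 [[ 0.5522 -0.3455  0.033 ]]
```

```bash
python3 -c "
from h import *
to([.47,.08,.32],adv=.07)"
```

```text
shift cm [ -9.81  -4.18 -22.94] T [0.50939767 0.08142323 0.26215713]
```

```bash
python3 -m inch '[[-1.5,-0.7,-4,-0.05,-0.3],[-3.5,-1.5,-8,-0.15,-0.3],[-5.5,-2.3,-12,-0.3,-0.3],[-7.5,-3.2,-17,-0.45,-0.3],[-9.8,-4.2,-22.9,-0.6,-0.3]]'
python3 -m inch '[[0,0,0,-0.15,-0.3],[0,0,0,-0.3,-0.3],[0,0,0,-0.45,-0.3],[0,0,0,-0.6,-0.3],[0,0,0,-0.75,-0.3]]'
python3 -m inch '[[0,0,0,-0.15,-0.3],[0,0,0,-0.3,-0.3],[0,0,0,-0.45,-0.3],[0,0,0,-0.6,-0.3],[0,0,0,-0.75,-0.3]]'
python3 -m inch '[[0,0,0,-0.15,-0.3],[0,0,0,-0.3,-0.3],[0,0,0,-0.45,-0.3],[0,0,0,-0.6,-0.3],[0,0,0,-0.75,-0.3]]'
cat >> h.py <<'E'
def lvl(sgn,az=2.67):
    R=q2R(robot.state()['tcp_rot']);a=np.radians(az);t=np.cross([0,0,1],R[:,0]);t*=sgn/np.linalg.norm(t)
    print('roll to level',np.arctan2(t@-R[:,1],t@R[:,2]),'lean',np.degrees(np.arccos(-R[2,0])),'az',np.degrees(np.arctan2(R[1,0],R[0,0])))
E
python3 -c "
from h import *
show();lvl(1)"
```

```text
time: 16.65
position: [0.5144, 0.0652, 0.2567]
tcp_rot: [0.788, 0.4, 0.423, -0.202]
ft_force: [1.3, -0.3, -1.2]
finger_gap: 0.639
time: 17.15
position: [0.5134, 0.0653, 0.2546]
tcp_rot: [0.879, 0.083, 0.469, -0.033]
ft_force: [0.8, 0.3, -1.8]
finger_gap: 0.641
time: 17.65
position: [0.5124, 0.0654, 0.2524]
tcp_rot: [0.847, -0.244, 0.45, 0.142]
ft_force: [-0.7, 0.3, -1.6]
finger_gap: 0.64
time: 18.15
position: [0.5114, 0.0655, 0.2503]
tcp_rot: [0.698, -0.537, 0.368, 0.298]
ft_force: [-0.7, -0.1, -1.5]
finger_gap: 0.635
t 18.15 pos [0.5114 0.0655 0.2503] x [ 0.5516  0.0216 -0.8338] z [0.1935 0.9691 0.1531] q [ 0.0361 -0.0465  2.1045  0.0036  0.4988 -1.2955] F [-0.654  -0.0789 -1.5166] gap 0.6350190215030312
roll to level -0.2810935387944316 lean 33.5055841156238 az 2.2474345697159683
```

```bash
python3 -m inch '[[0,0,0,-0.15,-0.3],[0,0,0,-0.28,-0.3],[0,0,0,-0.28,-0.3]]'
python3 -c "
from h import *
lvl(1);to([.5172,.3005,.054],adv=.07,back=.12);to([.48,.18,.23],adv=.07)"
```

```text
time: 18.45
position: [0.5106, 0.0656, 0.2484]
tcp_rot: [-0.615, 0.629, -0.323, -0.348]
ft_force: [-0.4, 1.2, -0.9]
finger_gap: 0.637
roll to level 0.0003976817225866891 lean 33.313990682685954 az 2.290372396233791
shift cm [12.13  9.33 23.45] T [0.48976059 0.29940254 0.09578366]
shift cm [ 7.11  3.18 11.56] T [0.51841517 0.18153645 0.17150287]
```

```bash
python3 -m inch '[[1.5,1.5,4,0,-0.3],[3.5,3,8,0,-0.3],[5.5,4.5,12,0,-0.3],[7.5,6,16,0,-0.3],[9.5,7.5,20,0,-0.3]]'
python3 -m inch '[[1.5,1,2,0,-0.3],[2.7,1.9,3.5,0,-0.3],[2.7,1.9,3.5,0,-0.3]]'
python3 - <<'E'
from h import *
s,R=show();lvl(1);to([.5172,.3005,.054],adv=.07)
m,im,d=grab("wrist");cv2.imwrite('pics/w5.png',im);np.savez('/tmp/w5.npz',im=im,d=d,p=s['position'],R=R)
K,D=KD(m);Rc,o=RO(m)
for q in([.5172,.3005,.032],[.5228,.1807,.032],[.5172,.3005,.052]):print(cv2.projectPoints((Rc.T@(np.array(q)-o)).reshape(1,3),np.zeros(3),np.zeros(3),K,D)[0].ravel())
E
```

```text
time: 18.95
position: [0.4941, 0.236, 0.1445]
tcp_rot: [-0.616, 0.627, -0.325, -0.348]
ft_force: [1.2, -0.3, 0.2]
finger_gap: 0.638
time: 19.25
position: [0.49, 0.2718, 0.1085]
tcp_rot: [-0.616, 0.627, -0.327, -0.349]
ft_force: [-0.6, -0.2, -0.5]
finger_gap: 0.633
t 19.25 pos [0.49   0.2718 0.1085] x [ 0.543   0.0203 -0.8395] z [-0.0352  0.9994  0.0014] q [ 0.5749  0.3296  2.0896 -0.9358  0.3528 -0.199 ] F [-0.5692 -0.214  -0.4623] gap 0.6325615009044897
roll to level -0.0026487496423216283 lean 32.91405200055292 az 2.14283901932021
shift cm [13.11  0.59  2.77] T [ 0.5552  0.3019 -0.0048]
[286.7695 162.1274]
[156.9915 163.2142]
[288.257  178.5689]
```

View pics/w5.png

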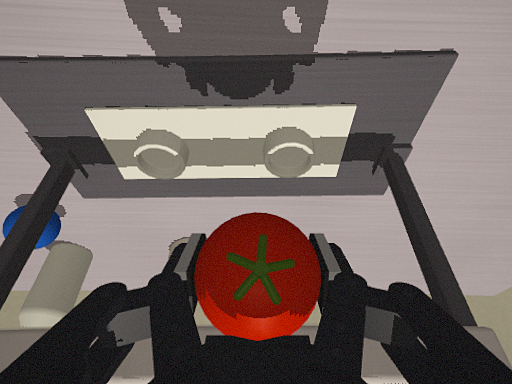

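Run:
```python
from h import *
np.set_printoptions(precision=4,suppress=True)
z=np.load('/tmp/w5.npz');im,d=z['im'],z['d'];m=robot.camera_model('wrist');P=cloud(m,d)
for box in((130,195,120,190),(255,325,120,190)):
    Q=P[box[2]:box[3],box[0]:box[1]].reshape(-1,3)
    k=(Q[:,2]>.028)&(Q[:,2]<.037);q=Q[k][:,:2]
    (c,r)=cv2.minEnclosingCircle((q*1000).astype(np.float32));print(k.sum(),'mec',c,r,'rect',cv2.minAreaRect((q*1000).astype(np.float32)),'z hi',np.percentile(Q[:,2],[50,90,99]))
# tray corners
h=cv2.cvtColor(im,cv2.COLOR_BGR2HSV)
k=(P[...,2]>.009)&(P[...,2]<.018)&(im.min(2)>120)&(d>0);k[:100]=0;k[190:]=0
q=P[k][:,:2];print('tray',cv2.minAreaRect((q*1000).astype(np.float32)))
# top camera uprights/tray
z=np.load('/tmp/top0.npz');im,d=z['im'],z['d'];t=robot.camera_model('top')
k=(im.min(2)>130).astype(np.uint8);n,l,st,c=cv2.connectedComponentsWithStats(k[225:260,100:225].copy())
for i in range(1,n):
    if st[i,4]>60:
        pts=np.argwhere(l==i)[:,::-1]+[100,225];w=onplane(t,pts,.012);print('top white',st[i],cv2.minAreaRect((w[:,:2]*1000).astype(np.float32)))
```

```text
877 mec (522.862548828125, 180.9461212158203) 24.498165130615234 rect ((522.1658935546875, 181.95431518554688), (46.42448806762695, 46.573524475097656), 25.049123764038086) z hi [0.0145 0.0329 0.0344]
820 mec (516.4434204101562, 302.3090515136719) 24.10546112060547 rect ((515.99658203125, 301.7384948730469), (46.11204528808594, 46.150970458984375), 2.8161046504974365) z hi [0.0142 0.0326 0.0343]
tray ((529.4255981445312, 242.10804748535156), (115.52933502197266, 358.6614685058594), 2.64355731010437)
top white [  0   0 107  11 910] ((545.9115600585938, 281.0278015136719), (34.171165466308594, 366.98004150390625), 0.24548862874507904)
top white [ 31  15  68  13 659] ((491.8531799316406, 238.21571350097656), (35.2504768371582, 229.19940185546875), 2.873013734817505)
```

```bash
cat >> h.py <<'E'
def ball(im,d,m,s):
    R=q2R(s['tcp_rot']);Q=(cloud(m,d)-s['position'])@R
    h=cv2.cvtColor(im,cv2.COLOR_BGR2HSV);k=((h[...,0]<12)|(h[...,0]>168))&(h[...,1]>120)&(h[...,2]>50)&(d>.03)&(d<.2)
    k=cv2.erode(k.astype(np.uint8),np.ones((5,5)))>0;b=Q[k]
    from scipy.optimize import least_squares
    r=least_squares(lambda c:np.linalg.norm(b-c,axis=1)-.028,[-.07,0,0],loss='soft_l1',f_scale=.001)
    return r.x
def tob(c,b,back=0):
    s=robot.state();R=q2R(s['tcp_rot']);T=np.array(c)-R@b-back*R[:,0]
    print('ball',s['position']+R@b,'shift cm',(R.T@(T-s['position'])*100).round(2))
E
python3 - <<'E'
from h import *
z=np.load('/tmp/w5.npz');s=robot.state();b=ball(z['im'],z['d'],robot.camera_model('wrist'),s);print(b)
tob([.5165,.3015,.058],b,.05);tob([.5165,.3015,.058],b)
E
```

```text
[-0.06940631  0.00093911  0.00026426]
ball [0.45200886 0.26989546 0.16749556] shift cm [7.76 0.46 2.92]
ball [0.45200886 0.26989546 0.16749556] shift cm [12.76  0.46  2.92]
```

```bash
python3 -m inch '[[0,0.2,1.5,0,-0.3],[1.5,0.4,2.9,0,-0.3],[3,0.4,2.9,0,-0.3],[4.5,0.4,2.9,0,-0.3],[6,0.4,2.9,0,-0.3]]'
python3 - <<'E'
from h import *
b=np.array([-.0694,.001,.0003]);show();lvl(1);tob([.5165,.3015,.058],b,.03);tob([.5165,.3015,.058],b)
E
```

```text
time: 19.8
position: [0.5194, 0.3002, 0.0575]
tcp_rot: [-0.617, 0.626, -0.327, -0.348]
ft_force: [0.5, 0.8, -2.1]
finger_gap: 0.642
t 19.8 pos [0.5194 0.3002 0.0575] x [ 0.5441  0.0199 -0.8388] z [-0.0323  0.9995  0.0028] q [ 0.5927  0.4891  2.013  -1.1476  0.3207  0.0426] F [ 0.4863  0.7789 -2.1102] gap 0.6418490210578637
roll to level -0.005100745718563925 lean 32.988732299270566 az 2.098130215458518
ball [0.4808 0.2991 0.1152] shift cm [3.74 0.12 0.1 ]
ball [0.4808 0.2991 0.1152] shift cm [6.74 0.12 0.1 ]
```

```bash
python3 -m inch '[[1,0.1,0.1,0,-0.3],[2,0.1,0.1,0,-0.3],[3,0.1,0.1,0,-0.3],[4,0.1,0.1,0,-0.3],[5,0.1,0.1,0,-0.3]]'
python3 - <<'E'
from h import *
s,R=show();m,im,d=grab('wrist');b=ball(im,d,m,s);print(b);lvl(1);tob([.5165,.3015,.058],b);tob([.5165,.3015,.053],b)
E
```

```text
time: 20.3
position: [0.5464, 0.3011, 0.0155]
tcp_rot: [-0.618, 0.625, -0.328, -0.347]
ft_force: [0.2, 0.4, -2.0]
finger_gap: 0.64
t 20.3 pos [0.5464 0.3011 0.0155] x [ 0.5443  0.0193 -0.8386] z [-0.0293  0.9996  0.004 ] q [ 0.5632  0.6006  1.966  -1.3512  0.2849  0.2336] F [ 0.2387  0.4193 -2.0294] gap 0.6401156919042594
[-0.0694  0.0009  0.0002]
roll to level -0.006362368357750034 lean 32.956181363667945 az 1.9671969198749133
ball [0.5081 0.2998 0.0721] shift cm [1.64 0.06 0.14]
ball [0.5081 0.2998 0.0721] shift cm [2.06 0.33 0.14]
```

```bash
python3 -m inch '[[0.6,0,0.1,0,-0.3],[1.2,0,0.1,0,-0.3],[1.6,0.1,0.1,0,-0.3],[1.6,0.1,0.1,0,-0.3]]'
python3 -m inch '[[0.15,0.1,0,0,-0.3],[0.25,0.17,0,0,-0.3],[0.25,0.17,0,0,-0.3]]'
python3 - <<'E'
from h import *
s,R=show();m,im,d=grab('wrist');b=ball(im,d,m,s);print(b);lvl(1);tob([.5165,.3015,.052],b)
E
```

```text
time: 20.75
position: [0.5544, 0.3019, 0.0]
tcp_rot: [-0.617, 0.625, -0.328, -0.347]
ft_force: [0.5, -0.2, -0.4]
finger_gap: 0.638
time: 21.05
position: [0.5542, 0.3019, -0.0031]
tcp_rot: [-0.617, 0.625, -0.328, -0.347]
ft_force: [-0.2, 0.1, -1.0]
finger_gap: 0.636
t 21.05 pos [ 0.5542  0.3019 -0.0031] x [ 0.5432  0.0183 -0.8394] z [-0.0288  0.9996  0.0032] q [ 0.5562  0.6459  1.9482 -1.4428  0.277   0.3232] F [-0.2096  0.0698 -1.0264] gap 0.6362202794213437
[-0.0694  0.001   0.0003]
roll to level -0.006017742066972423 lean 32.927710612460366 az 1.9346705518474843
ball [0.5158 0.3009 0.0548] shift cm [0.27 0.09 0.06]
```

```bash
python3 -m inch '[[0.1,0.03,0.05,0,-0.3],[0.18,0.06,0.05,0,-0.3],[0.18,0.06,0.05,0,-0.3]]'
python3 -m inch '[[0.06,0.03,0,0,-0.3],[0.12,0.06,0,0,-0.3],[0.12,0.06,0,0,-0.3]]'
python3 - <<'E'
from h import *
s,R=show();tob([.5165,.3015,.052],np.array([-.0694,.001,.0003]))
E
```

```text
time: 21.4
position: [0.5549, 0.3026, -0.0046]
tcp_rot: [-0.617, 0.625, -0.328, -0.347]
ft_force: [-0.5, 1.0, 0.6]
finger_gap: 0.638
time: 21.7
position: [0.5554, 0.303, -0.0052]
tcp_rot: [-0.618, 0.625, -0.328, -0.347]
ft_force: [-4.7, -0.2, 8.7]
finger_gap: 0.638
t 21.7 pos [ 0.5554  0.303  -0.0052] x [ 0.5447  0.0192 -0.8384] z [-0.0291  0.9996  0.004 ] q [ 0.5568  0.652   1.9453 -1.4611  0.2767  0.3423] F [-4.7367 -0.1673  8.695 ] gap 0.6379712278142294
ball [0.5168 0.3019 0.0524] shift cm [ 0.02  0.05 -0.04]
```

```bash
python3 -m inch '[[-0.12,0.07,0,0,-0.3],[-0.12,0.07,0,0,-0.3]]'
python3 -m inch '[[-0.12,0.07,0,0,0.25],[-0.12,0.07,0,0,0.35],[-0.12,0.07,0,0,0.5],[-0.12,0.07,0,0,0.6]]' 20
python3 - <<'E'
from h import *
s,R=show();m,im,d=grab('wrist');b=ball(im,d,m,s);print(b);tob([.5165,.3015,.052],b)
E
```

```text
time: 21.9
position: [0.5542, 0.303, -0.0045]
tcp_rot: [-0.618, 0.625, -0.327, -0.347]
ft_force: [1.9, 0.4, 1.3]
finger_gap: 0.642
time: 22.3
position: [0.5528, 0.3029, -0.004]
tcp_rot: [-0.618, 0.625, -0.328, -0.347]
ft_force: [0.4, 0.4, -0.3]
finger_gap: 0.797
t 22.3 pos [ 0.5528  0.3029 -0.004 ] x [ 0.5446  0.0191 -0.8385] z [-0.0291  0.9996  0.0039] q [ 0.5594  0.6474  1.9507 -1.4616  0.278   0.3451] F [ 0.3702  0.3754 -0.2899] gap 0.7974076075066379
[-0.0674 -0.0004  0.0008]
ball [0.5165 0.3024 0.0528] shift cm [ 0.06  0.04 -0.09]
```

```bash
python3 -m inch '[[-1,0,0,0,0.65],[-2.5,0,0,0,0.7],[-5,0,0,0,0.7],[-8,0,0,0,0.7],[-12,0,0,0,0.7]]'
python3 - <<'E'
from h import *
s,R=show();m,im,d=grab('wrist');P=cloud(m,d)
for c,st in reds(im,300):print(c,st[:5],onplane(m,[c],.052))
b=ball(im,d+0,m,s) if 0 else 0
h=cv2.cvtColor(im,cv2.COLOR_BGR2HSV);k=((h[...,0]<12)|(h[...,0]>168))&(h[...,1]>120)&(h[...,2]>50)
q=P[cv2.erode(k.astype(np.uint8),np.ones((5,5)))>0];A=np.c_[2*q,np.ones(len(q))];print(np.linalg.lstsq(A,(q**2).sum(1),rcond=None)[0][:3])
to([.45,.05,.33],adv=.07);to([.50,-.30,.24],adv=.07)
E
```

```text
time: 22.85
position: [0.4866, 0.3002, 0.0965]
tcp_rot: [-0.617, 0.625, -0.328, -0.347]
ft_force: [-0.6, 0.1, 1.1]
finger_gap: 0.85
t 22.85 pos [0.4866 0.3002 0.0965] x [ 0.5431  0.0183 -0.8395] z [-0.0288  0.9996  0.0032] q [ 0.6356  0.3775  2.0567 -0.9827  0.3788 -0.0936] F [-0.5535  0.0957  1.0785] gap 0.8501582129074989
[258.1166 191.5196] [ 226  159   65   65 2941] [[0.518  0.3023 0.052 ]]
[0.4165 0.2978 0.122 ]
shift cm [-14.62  -8.98 -24.86] T [0.4882 0.0515 0.2714]
shift cm [ -5.11  -7.51 -60.05] T [ 0.5382 -0.2985  0.1814]
```

```bash
python3 -m inch '[[-4,-2,-1,0.05,1],[-7.5,-4,-4,0.15,1],[-10,-5.5,-8,0.3,1],[-12,-7,-12,0.45,1],[-13.5,-8.2,-16,0.6,1]]'
python3 -c "
from h import *
show();lvl(-1)
to([.46,-.05,.30],adv=.07)"
```

```text
time: 23.4
position: [0.485, 0.1392, 0.2602]
tcp_rot: [0.777, -0.412, 0.414, 0.234]
ft_force: [0.2, 0.3, -0.9]
finger_gap: 0.997
t 23.4 pos [0.485  0.1392 0.2602] x [ 0.5479  0.0229 -0.8363] z [0.4507 0.8341 0.3181] q [ 0.2586 -0.0693  2.0969 -0.2255  0.5559 -0.5773] F [ 0.2227  0.2964 -0.8696] gap 0.9967125843883982
roll to level 2.5227456564899917 lean 33.2530855369164 az 2.39192886837522
shift cm [  1.87 -10.44 -15.64] T [ 0.4984 -0.0484  0.2415]
```

```bash
python3 -m inch '[[0,0,0,0.15,1],[0,0,0,0.3,1],[0,0,0,0.45,1],[0,0,0,0.6,1],[0,0,0,0.75,1]]'
python3 -m inch '[[0,0,0,0.15,1],[0,0,0,0.3,1],[0,0,0,0.45,1],[0,0,0,0.6,1],[0,0,0,0.75,1]]'
python3 -m inch '[[0,0,0,0.15,1],[0,0,0,0.3,1],[0,0,0,0.45,1],[0,0,0,0.6,1],[0,0,0,0.75,1]]'
python3 -m inch '[[0,0,0,0.15,1],[0,0,0,0.28,1],[0,0,0,0.28,1]]'
python3 - <<'E'
from h import *
show();lvl(-1)
t,im,d=grab('top')
for c,st in reds(im):print('top',c,st[4],onplane(t,[c],.033))
to([.5525,-.3455,.033],adv=.07,back=.13)
E
```

```text
time: 23.9
position: [0.4849, 0.139, 0.2602]
tcp_rot: [0.874, -0.098, 0.471, 0.066]
ft_force: [-0.7, 0.2, -0.6]
finger_gap: 0.996
time: 24.4
position: [0.4847, 0.1389, 0.26]
tcp_rot: [0.849, 0.229, 0.462, -0.111]
ft_force: [-0.4, 0.8, -0.8]
finger_gap: 1.003
time: 24.9
position: [0.4845, 0.1388, 0.2599]
tcp_rot: [0.707, 0.524, 0.39, -0.273]
ft_force: [-0.2, 0.5, 0.3]
finger_gap: 0.999
time: 25.2
position: [0.4844, 0.1388, 0.2598]
tcp_rot: [0.626, 0.618, 0.347, -0.325]
ft_force: [0.5, -0.8, 1.2]
finger_gap: 1.001
t 25.2 pos [0.4844 0.1388 0.2598] x [ 0.5472  0.0222 -0.8367] z [ 0.0328 -0.9994 -0.005 ] q [ 0.2583 -0.07    2.0982 -0.2261  0.5563  1.956 ] F [ 0.4917 -0.7689  1.23  ] gap 1.00055490053748
roll to level -0.009128146121803186 lean 33.20372605851429 az 2.3183786607503682
top [339.3645 226.6822] 107 [[ 0.5521 -0.3463  0.033 ]]
top [305.7308 231.7308] 26 [[ 0.5365 -0.2343  0.033 ]]
top [142.4462 241.2769] 65 [[0.5067 0.3071 0.033 ]]
shift cm [15.63 -8.17 48.7 ] T [ 0.5197 -0.3468  0.0832]
```

```bash
python3 -m inch '[[0.5,-0.5,4.8,0,1],[1,-1,9.6,0,1],[1.5,-1.5,14.4,0,1],[2,-2,19.2,0,1],[2.5,-2.5,24,0,1]]'
python3 -m inch '[[1,-0.5,4.4,0,1],[2.5,-1,8.8,0,1],[4.5,-1.5,13,0,1],[6.5,-2.5,17,0,1],[8,-3.5,21,0,1]]'
python3 - <<'E'
from h import *
show();lvl(-1);to([.5525,-.3455,.033],adv=.07,back=.08)
m,im,d=grab("wrist");cv2.imwrite('pics/w6.png',im)
for c,st in reds(im,300):print(c,st[:5],onplane(m,[c],.033))
E
```

```text
time: 25.75
position: [0.4859, -0.0652, 0.2299]
tcp_rot: [0.629, 0.615, 0.349, -0.323]
ft_force: [-0.1, 0.6, -0.2]
finger_gap: 1.001
time: 26.25
position: [0.5089, -0.2763, 0.1426]
tcp_rot: [0.63, 0.613, 0.35, -0.323]
ft_force: [0.8, -0.8, 0.7]
finger_gap: 0.997
t 26.25 pos [ 0.5089 -0.2763  0.1426] x [ 0.5469  0.0222 -0.8369] z [ 0.0447 -0.999   0.0027] q [-0.7961  0.3049  2.0076  0.833   0.5814  0.0747] F [ 0.7736 -0.7567  0.6683] gap 0.9965770680448834
roll to level 0.004954296095255826 lean 33.18651234270719 az 2.3257957115515495
shift cm [10.41 -2.62  7.08] T [ 0.547  -0.3457  0.0414]
[321.6352 196.2076] [ 297  171   52   50 1864] [[ 0.5519 -0.3444  0.033 ]]
[223.38   207.0785] [206 189  36  36 879] [[ 0.5351 -0.239   0.033 ]]
```

View pics/w6.png

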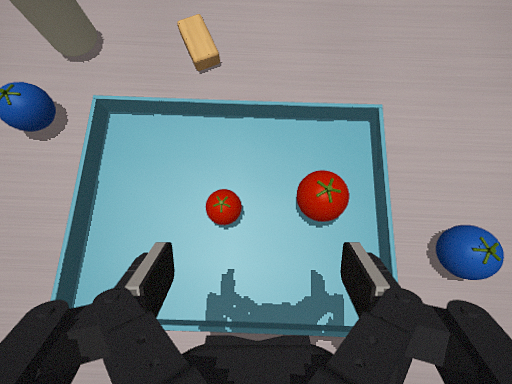

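The wrist view shows full-size tomato B at (322,196), about 60 mm or more from the right wall. The small one is clear at (223,207). I'll approach with the jaws part-open at about 68 mm.

```bash
python3 -m inch '[[0,-1.3,3.5,0,0.6],[1,-2.6,7,0,0.6],[4,-2.6,7,0,0.6],[7,-2.6,7,0,0.6],[8.5,-2.6,7,0,0.6]]'
python3 - <<'E'
from h import *
show();lvl(-1)
m,im,d=grab("wrist")
for c,st in reds(im,300):print(c,st[:5],onplane(m,[c],.033))
to([.552,-.345,.033],adv=.07)
E
```

```text
time: 26.8
position: [0.5363, -0.3495, 0.0529]
tcp_rot: [0.63, 0.612, 0.351, -0.324]
ft_force: [0.2, 0.4, 0.1]
finger_gap: 0.801
t 26.8 pos [ 0.5363 -0.3495  0.0529] x [ 0.5445  0.0212 -0.8385] z [ 0.0454 -0.999   0.0042] q [-0.8564  0.5658  1.8773  0.9915  0.5331 -0.1662] F [0.1548 0.4437 0.0847] gap 0.8006261104776398
roll to level 0.007650263683244517 lean 33.02024324889286 az 2.234392110012946
[251.7076 199.9046] [ 216  163   72   73 3711] [[ 0.5518 -0.3446  0.033 ]]
[113.1796 215.0786] [  84  189   57   52 2099] [[ 0.5354 -0.2418  0.033 ]]
shift cm [ 9.43  0.28 -0.32] T [ 0.5901 -0.3434 -0.0257]
```

```bash
python3 -m inch '[[1,0.2,-0.35,0,0.6],[3,0.3,-0.35,0,0.6],[5,0.3,-0.35,0,0.6],[7,0.3,-0.35,0,0.6],[7,0.3,-0.35,0,0.6]]'
python3 - <<'E'
from h import *
show()
m,im,d=grab("wrist")
for c,st in reds(im,300):print(c,st[:5],onplane(m,[c],.033))
to([.552,-.3447,.033],adv=.07)
E
```

```text
time: 27.35
position: [0.5772, -0.3426, -0.0067]
tcp_rot: [0.63, 0.612, 0.352, -0.323]
ft_force: [-0.6, -0.0, 0.8]
finger_gap: 0.803
t 27.35 pos [ 0.5772 -0.3426 -0.0067] x [ 0.5427  0.0242 -0.8396] z [ 0.0484 -0.9988  0.0025] q [-0.7906  0.7075  1.813   1.1258  0.4625 -0.2628] F [-0.57   -0.0194  0.848 ] gap 0.8025387311995934
[259.0642 252.8297] [ 206  198  107  109 8025] [[ 0.5514 -0.3446  0.033 ]]
[ 57.564  270.9572] [  11  235   91   77 4578] [[ 0.5377 -0.2418  0.033 ]]
shift cm [ 2.4  -0.    0.06] T [ 0.59   -0.3431 -0.0257]
```

```bash
python3 -m inch '[[0.8,0,0.1,0,0.6],[1.6,0,0.1,0,0.6],[2.3,0,0.1,0,0.6],[2.3,0,0.1,0,0.6]]'
python3 -m inch '[[0,0,0,0,0.3],[0,0,0,0,0],[0,0,0,0,-0.2],[0,0,0,0,-0.3],[0,0,0,0,-0.3]]' 30
python3 -c "
from h import *
show()"
```

```text
time: 27.8
position: [0.5896, -0.3432, -0.0256]
tcp_rot: [0.63, 0.612, 0.352, -0.323]
ft_force: [-1.1, 0.8, -1.0]
finger_gap: 0.804
time: 28.3
position: [0.5896, -0.3433, -0.0254]
tcp_rot: [0.63, 0.612, 0.352, -0.323]
ft_force: [-0.8, -0.4, 1.0]
finger_gap: 0.643
t 28.3 pos [ 0.5896 -0.3433 -0.0254] x [ 0.543   0.0239 -0.8394] z [ 0.0481 -0.9988  0.0027] q [-0.7754  0.7534  1.7849  1.1647  0.447  -0.292 ] F [-0.827  -0.4325  1.0437] gap 0.6426015515218833
```

Gripped at 54.6 mm. Lifting, then traversing and flipping.

```bash
python3 -m inch '[[-1.7,1.1,0,0,-0.3],[-4.2,2.8,0,0,-0.3],[-7,4.7,0,0,-0.3],[-10,6.7,0,0,-0.3],[-13,8.8,0,0,-0.3]]'
python3 -m inch '[[-3,2,0,0,-0.3],[-6,3.5,-1,0,-0.3],[-8.5,3.5,-4,0,-0.3],[-9,2,-8,0,-0.3],[-9,0.5,-12,0,-0.3]]'
python3 - <<'E'
from h import *
s,R=show();m,im,d=grab("wrist");b=ball(im,d,m,s);print(b);lvl(-1)
to([.47,.06,.32],adv=.07)
E
```

```text
time: 28.8
position: [0.5924, -0.3426, 0.1326]
tcp_rot: [0.63, 0.612, 0.352, -0.324]
ft_force: [-0.1, -0.1, -0.5]
finger_gap: 0.64
time: 29.3
position: [0.5413, -0.2238, 0.2115]
tcp_rot: [0.63, 0.612, 0.352, -0.324]
ft_force: [0.9, 0.5, -2.2]
finger_gap: 0.636
t 29.3 pos [ 0.5413 -0.2238  0.2115] x [ 0.5434  0.0225 -0.8392] z [ 0.0471 -0.9989  0.0037] q [-0.6564  0.1884  1.9508  0.6265  0.6386  0.4243] F [ 0.9273  0.4883 -2.1746] gap 0.636176899049502
[-0.0687  0.0007 -0.0002]
roll to level -0.0029583574805611365 lean 32.65632284643961 az 3.0110392196433278
shift cm [ -5.29   1.46 -28.11] T [0.5077 0.062  0.2611]
```

```bash
python3 -m inch '[[-1,0.2,-4.5,0,-0.3],[-2,0.5,-9,0,-0.3],[-3,0.8,-13.5,0,-0.3],[-4,1,-18,0,-0.3],[-5,1.2,-22.5,0,-0.3]]'
python3 -m inch '[[-0.3,0,-3,-0.15,-0.3],[-0.3,0,-5,-0.3,-0.3],[-0.3,0,-5,-0.45,-0.3],[-0.3,0,-5,-0.6,-0.3],[-0.3,0,-5,-0.75,-0.3]]'
python3 -m inch '[[0,0,0,-0.15,-0.3],[0,0,0,-0.3,-0.3],[0,0,0,-0.45,-0.3],[0,0,0,-0.6,-0.3],[0,0,0,-0.75,-0.3]]'
python3 -m inch '[[0,0,0,-0.15,-0.3],[0,0,0,-0.3,-0.3],[0,0,0,-0.45,-0.3],[0,0,0,-0.6,-0.3],[0,0,0,-0.75,-0.3]]'
python3 -m inch '[[0,0,0,-0.15,-0.3],[0,0,0,-0.3,-0.3],[0,0,0,-0.45,-0.3],[0,0,0,-0.6,-0.3],[0,0,0,-0.75,-0.3]]'
python3 -c "
from h import *
show();lvl(1);"
```

```text
time: 29.85
position: [0.5092, 0.0075, 0.2577]
tcp_rot: [0.628, 0.612, 0.355, -0.323]
ft_force: [1.0, 0.4, -0.1]
finger_gap: 0.637
time: 30.35
position: [0.5048, 0.0576, 0.2602]
tcp_rot: [0.81, 0.337, 0.449, -0.169]
ft_force: [0.3, 0.5, -1.5]
finger_gap: 0.643
time: 30.85
position: [0.5045, 0.0576, 0.26]
tcp_rot: [0.877, 0.017, 0.48, 0.007]
ft_force: [0.0, 0.4, -0.4]
finger_gap: 0.64
time: 31.35
position: [0.5042, 0.0576, 0.2598]
tcp_rot: [0.822, -0.305, 0.445, 0.182]
ft_force: [-0.6, -0.3, -0.4]
finger_gap: 0.64
time: 31.85
position: [0.5039, 0.0576, 0.2596]
tcp_rot: [0.653, -0.585, 0.347, 0.333]
ft_force: [-0.5, 0.5, -0.5]
finger_gap: 0.638
t 31.85 pos [0.5039 0.0576 0.2596] x [ 0.5376  0.0284 -0.8427] z [0.0645 0.9951 0.0747] q [ 0.007  -0.0729  2.0967  0.0471  0.5504 -1.5103] F [-0.4781  0.5162 -0.5045] gap 0.6382967814918372
roll to level -0.13917317147899735 lean 32.56954947603167 az 3.0254642446240445
```

```bash
python3 -m inch '[[0,0,0,-0.14,-0.3],[0,0,0,-0.14,-0.3]]'
python3 -c "
from h import *
s,R=show();m,im,d=grab('wrist');b=ball(im,d,m,s);print(b);lvl(1);tob([.5225,.1812,.058],b,.12);tob([.5225,.1812,.058],b,.05)"
```

```text
time: 32.05
position: [0.5037, 0.0575, 0.2594]
tcp_rot: [-0.61, 0.63, -0.323, -0.357]
ft_force: [-0.1, 0.6, 0.1]
finger_gap: 0.64
t 32.05 pos [0.5037 0.0575 0.2594] x [ 0.5372  0.0284 -0.843 ] z [-0.0553  0.9985 -0.0016] q [ 0.007  -0.0731  2.0971  0.0471  0.5507 -1.6526] F [-0.1358  0.6192  0.1093] gap 0.6396844241289195
[-0.0688 -0.0003  0.0003]
roll to level -0.0023856136252446243 lean 32.54975287484725 az 3.028393388010262
ball [0.467  0.0559 0.3176] shift cm [13.22  8.77 12.2 ]
ball [0.467  0.0559 0.3176] shift cm [20.22  8.77 12.2 ]
```

```bash
python3 -m inch '[[1,2,3,0,-0.3],[3,4,6,0,-0.3],[6,6,9,0,-0.3],[9.5,8,12,0,-0.3],[13,8.8,12.2,0,-0.3]]'
python3 -c "
from h import *
b=np.array([-.0688,-.0003,.0003]);show();lvl(1);tob([.5225,.1812,.058],b,.04)"
```

```text
time: 32.6
position: [0.4893, 0.1696, 0.1291]
tcp_rot: [-0.613, 0.629, -0.326, -0.351]
ft_force: [2.0, -0.1, -0.0]
finger_gap: 0.643
t 32.6 pos [0.4893 0.1696 0.1291] x [ 0.5412  0.021  -0.8407] z [-0.0423  0.9991 -0.0023] q [ 0.3378  0.197   2.206  -0.7162  0.2455 -0.6203] F [ 1.9778 -0.0549 -0.0054] gap 0.6428701604496609
roll to level 0.004312791793389869 lean 32.79086559977739 az 2.2183586737810495
ball [0.4523 0.1685 0.1871] shift cm [10.68  1.05  1.01]
```

```bash
python3 -m inch '[[1,0.5,0.5,0,-0.3],[3,1,1,0,-0.3],[5,1,1,0,-0.3],[7,1,1,0,-0.3],[9,1,1,0,-0.3]]'
python3 -c "
from h import *
b=np.array([-.0688,-.0003,.0003]);show();lvl(1);tob([.5225,.1812,.058],b,.02)"
```

```text
time: 33.1
position: [0.5295, 0.1815, 0.0478]
tcp_rot: [-0.616, 0.625, -0.329, -0.35]
ft_force: [7.9, 1.5, 5.2]
finger_gap: 0.641
t 33.1 pos [0.5295 0.1815 0.0478] x [ 0.5387  0.0207 -0.8422] z [-0.0328  0.9995  0.0036] q [ 0.3322  0.4419  2.15   -1.5711  0.1568  0.2565] F [7.9183 1.5108 5.1616] gap 0.641380089800035
roll to level -0.006657295345866081 lean 32.62457257259215 az 2.1991780256375586
ball [0.4927 0.1804 0.1059] shift cm [ 3.65  0.07 -0.03]
```

```bash
python3 -m inch '[[0.5,0,0,0,-0.3],[1,0,0,0,-0.3],[1.5,0,0,0,-0.3]]'
python3 -c "
from h import *
b=np.array([-.0688,-.0003,.0003]);show();lvl(1);tob([.5225,.1812,.058],b,.0)"
```

```text
time: 33.4
position: [0.5393, 0.1832, 0.0395]
tcp_rot: [-0.613, 0.625, -0.33, -0.352]
ft_force: [0.7, -0.1, -0.0]
finger_gap: 0.641
t 33.4 pos [0.5393 0.1832 0.0395] x [ 0.5343  0.0189 -0.8451] z [-0.035   0.9994  0.0003] q [ 0.3285  0.472   2.125  -1.5706  0.1551  0.25  ] F [ 0.7147 -0.1087 -0.0323] gap 0.6406834952247417
roll to level -0.0005346367488160697 lean 32.317978488601746 az 2.029900558154332
ball [0.5028 0.1822 0.0978] shift cm [ 4.41  0.47 -0.17]
```

```bash
python3 -m inch '[[0.7,0.2,-0.1,0,-0.3],[1.4,0.4,-0.1,0,-0.3],[2.2,0.5,-0.1,0,-0.3],[2.2,0.5,-0.1,0,-0.3]]'
python3 -c "
from h import *
b=np.array([-.0688,-.0003,.0003]);show();lvl(1);tob([.5225,.1812,.058],b,.0)"
```

```text
time: 33.8
position: [0.5501, 0.1849, 0.0246]
tcp_rot: [-0.61, 0.624, -0.335, -0.355]
ft_force: [-0.5, -0.2, -0.7]
finger_gap: 0.637
t 33.8 pos [0.5501 0.1849 0.0246] x [ 0.5234  0.0148 -0.852 ] z [-0.0335  0.9994 -0.0032] q [ 0.3245  0.5169  2.0931 -1.5699  0.1535  0.2474] F [-0.4572 -0.2201 -0.7424] gap 0.6368316431493305
roll to level 0.006093698773236475 lean 31.574223894297354 az 1.6199249060083019
ball [0.5143 0.1842 0.0833] shift cm [ 2.58  0.64 -0.32]
```

```bash
python3 -m inch '[[0.5,0.4,-0.4,0,-0.3],[1.1,0.6,-0.5,0,-0.3],[1.7,0.7,-0.5,0,-0.3],[1.7,0.7,-0.5,0,-0.3]]'
python3 -c "
from h import *
s,R=show();m,im,d=grab('wrist');b=ball(im,d,m,s);print(b);lvl(1);tob([.5225,.1812,.058],b,.0)"
```

```text
time: 34.2
position: [0.5565, 0.1823, 0.0125]
tcp_rot: [-0.607, 0.622, -0.34, -0.358]
ft_force: [0.4, -0.4, -0.8]
finger_gap: 0.642
t 34.2 pos [0.5565 0.1823 0.0125] x [ 0.5125  0.0106 -0.8586] z [-0.0314  0.9995 -0.0064] q [ 0.3144  0.5484  2.0739 -1.5696  0.1489  0.2403] F [ 0.4381 -0.3641 -0.838 ] gap 0.6422270637663732
[-0.0781  0.0131  0.0393]
roll to level 0.012677731464257084 lean 30.836974607730156 az 1.1836418784098468
ball [0.5037 0.2203 0.0727] shift cm [ 2.18 -0.74 -3.96]
```

```bash
python3 -c "
from h import *
b=np.array([-.0688,-.0003,.0003]);tob([.5225,.1812,.058],b,.0)"
python3 -m inch '[[0.5,0.2,-0.1,0,-0.3],[0.9,0.4,-0.1,0,-0.3],[0.9,0.4,-0.1,0,-0.3]]'
python3 -c "
from h import *
b=np.array([-.0688,-.0003,.0003]);show();lvl(1);tob([.5225,.1812,.055],b,.0)"
```

```text
ball [0.52122254 0.18182003 0.07183925] shift cm [ 1.25  0.6  -0.06]
time: 34.55
position: [0.559, 0.1824, 0.0057]
tcp_rot: [-0.606, 0.622, -0.343, -0.359]
ft_force: [0.1, -0.3, -0.7]
finger_gap: 0.639
t 34.55 pos [0.559  0.1824 0.0057] x [ 0.5067  0.0085 -0.8621] z [-0.0306  0.9995 -0.0081] q [ 0.3131  0.5656  2.0637 -1.5696  0.1485  0.2401] F [ 0.063  -0.2985 -0.6701] gap 0.6390197821715061
roll to level 0.016041974068612182 lean 30.446196314587784 az 0.9608208481773669
ball [0.5244 0.1822 0.0652] shift cm [ 0.78  0.68 -0.08]
```

```bash
python3 -m inch '[[0.3,0.4,-0.1,0,-0.3],[0.6,0.7,-0.1,0,-0.3],[0.6,0.7,-0.1,0,-0.3]]'
python3 -c "
from h import *
b=np.array([-.0688,-.0003,.0003]);s,R=show();lvl(1);tob([.5225,.1812,.054],b,.0)
m,im,d=grab('wrist');cv2.imwrite('pics/w7.png',im)"
```

```text
time: 34.85
position: [0.5577, 0.1827, 0.0003]
tcp_rot: [-0.604, 0.621, -0.346, -0.361]
ft_force: [0.1, 0.9, -1.6]
finger_gap: 0.639
t 34.85 pos [0.5577 0.1827 0.0003] x [ 0.5001  0.0061 -0.8659] z [-0.0296  0.9995 -0.01  ] q [ 0.3147  0.5761  2.0614 -1.5696  0.1496  0.2427] F [ 0.1374  0.867  -1.6011] gap 0.6388454834768932
roll to level 0.02009003295359383 lean 30.010883275573406 az 0.6981030538449433
ball [0.5235 0.1825 0.0601] shift cm [ 0.47  0.4  -0.13]
```

View pics/w7.png

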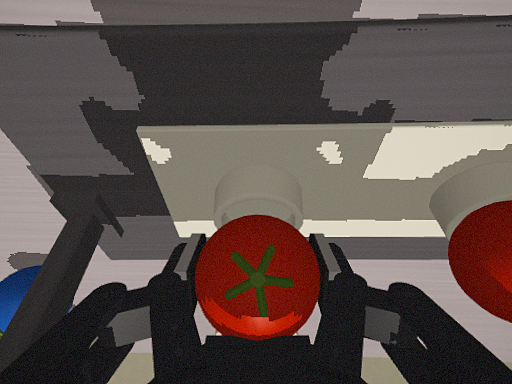

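The held ball at (258,275) lines up with the cup at (258,205), and the first tomato is seated at right (490,260). I'll lower the last few millimetres.

```bash
python3 -m inch '[[0.25,0.25,-0.1,0,-0.3],[0.45,0.45,-0.12,0,-0.3],[0.45,0.45,-0.12,0,-0.3]]'
python3 -c "
from h import *
b=np.array([-.0688,-.0003,.0003]);s,R=show();lvl(1);tob([.5225,.1812,.053],b,.0)"
```

```text
time: 35.2
position: [0.5573, 0.1823, -0.0034]
tcp_rot: [-0.603, 0.62, -0.348, -0.362]
ft_force: [-0.4, -0.3, -0.7]
finger_gap: 0.637
t 35.2 pos [ 0.5573  0.1823 -0.0034] x [ 0.4958  0.0044 -0.8685] z [-0.0288  0.9995 -0.0114] q [ 0.3143  0.5836  2.0592 -1.5696  0.1496  0.2431] F [-0.4319 -0.3181 -0.7422] gap 0.637312974983979
roll to level 0.0229036687829496 lean 29.72083393746194 az 0.5132787198026824
ball [0.5235 0.1823 0.0565] shift cm [ 0.26  0.26 -0.1 ]
```

```bash
python3 -m inch '[[0.15,0.2,-0.1,0,-0.3],[0.26,0.3,-0.12,0,-0.3],[0.26,0.3,-0.12,0,-0.3]]'
python3 -c "
from h import *
b=np.array([-.0688,-.0003,.0003]);s,R=show();tob([.5225,.1812,.0525],b,.0)"
```

```text
time: 35.5
position: [0.5568, 0.1816, -0.0056]
tcp_rot: [-0.602, 0.62, -0.35, -0.363]
ft_force: [-0.0, 0.3, 0.3]
finger_gap: 0.637
t 35.5 pos [ 0.5568  0.1816 -0.0056] x [ 0.4928  0.0034 -0.8701] z [-0.0283  0.9995 -0.0122] q [ 0.3133  0.5876  2.0587 -1.5696  0.1492  0.2427] F [-0.0219  0.2868  0.2732] gap 0.6372125302565326
ball [0.5232 0.1817 0.0544] shift cm [ 0.14  0.16 -0.04]
```

```bash
python3 -m inch '[[0.08,0.12,-0.05,0,-0.3],[0.15,0.2,-0.05,0,-0.3],[0.15,0.2,-0.05,0,-0.3]]'
python3 -c "
from h import *
b=np.array([-.0688,-.0003,.0003]);s,R=show();tob([.5225,.1812,.0525],b,.0)"
```

```text
time: 35.8
position: [0.5565, 0.1815, -0.0068]
tcp_rot: [-0.602, 0.619, -0.35, -0.363]
ft_force: [0.5, 0.8, 0.7]
finger_gap: 0.642
t 35.8 pos [ 0.5565  0.1815 -0.0068] x [ 0.4912  0.0028 -0.871 ] z [-0.0281  0.9995 -0.0127] q [ 0.3133  0.5899  2.0584 -1.5696  0.1493  0.243 ] F [0.5221 0.7932 0.6617] gap 0.642306812423968
ball [0.5229 0.1816 0.0533] shift cm [ 0.05  0.08 -0.04]
```

```bash
python3 -m inch '[[0.1,0.1,-0.04,0,-0.3],[0.1,0.1,-0.04,0,-0.3]]'
python3 -m inch '[[0,0,0,0,0.25],[0,0,0,0,0.35],[0,0,0,0,0.5],[0,0,0,0,0.6],[0,0,0,0,0.6]]' 20
python3 - <<'E'
from h import *
s,R=show();m,im,d=grab('wrist');R=q2R(s['tcp_rot']);im2=im.copy();im2[:,380:]=0
b=ball(im2,d,m,s);print(b);tob([.5225,.1812,.0525],b)
E
```

```text
time: 36.0
position: [0.5567, 0.1815, -0.0071]
tcp_rot: [-0.602, 0.619, -0.35, -0.363]
ft_force: [-2.4, 0.6, 5.0]
finger_gap: 0.64
time: 36.5
position: [0.5566, 0.1814, -0.0072]
tcp_rot: [-0.601, 0.619, -0.35, -0.363]
ft_force: [0.4, 0.4, 1.1]
finger_gap: 0.798
t 36.5 pos [ 0.5566  0.1814 -0.0072] x [ 0.4908  0.0026 -0.8712] z [-0.0281  0.9995 -0.0129] q [ 0.313   0.591   2.0577 -1.5697  0.1492  0.2428] F [0.4226 0.3549 1.0865] gap 0.7983825187428322
[-0.0689  0.0001  0.0014]
ball [0.5227 0.1826 0.0528] shift cm [ 0.01  0.04 -0.14]
```

```bash
python3 -m inch '[[-0.7,0,0.1,0,0.65],[-1.5,0,0.1,0,0.7],[-2.5,0,0.1,0,0.7],[-3.5,0,0.1,0,0.7],[-5,0,0.1,0,0.7]]'
python3 -m inch '[[-2,0,0,0,0.7],[-4.5,0,0,0,0.7],[-7.5,0,0,0,0.7],[-10,0,0,0,0.7],[-10,0,0,0,0.7]]'
python3 - <<'E'
from h import *
s,R=show();m,im,d=grab('wrist');cv2.imwrite('pics/w8.png',im);P=cloud(m,d)
h=cv2.cvtColor(im,cv2.COLOR_BGR2HSV);k=(((h[...,0]<12)|(h[...,0]>168))&(h[...,1]>120)&(h[...,2]>50)).astype(np.uint8)
n,l,st,c=cv2.connectedComponentsWithStats(k)
for i in range(1,n):
    if st[i,4]>500:
        q=P[cv2.erode((l==i).astype(np.uint8),np.ones((5,5)))>0];A=np.c_[2*q,np.ones(len(q))];print(c[i],st[i,4],np.linalg.lstsq(A,(q**2).sum(1),rcond=None)[0][:3],onplane(m,[c[i]],.052))
t,im,d=grab('top')
for c,st in reds(im,15):print('top',c,st[4],onplane(t,[c],.029))
E
```

```text
time: 37.05
position: [0.5317, 0.1822, 0.0363]
tcp_rot: [-0.601, 0.619, -0.351, -0.363]
ft_force: [0.2, -0.5, 0.1]
finger_gap: 0.851
time: 37.55
position: [0.4828, 0.1824, 0.1259]
tcp_rot: [-0.602, 0.62, -0.349, -0.363]
ft_force: [0.3, -0.2, -0.5]
finger_gap: 0.847
t 37.55 pos [0.4828 0.1824 0.1259] x [ 0.4932  0.004  -0.8699] z [-0.0285  0.9995 -0.0116] q [ 0.376   0.2108  2.166  -0.5809  0.3292 -0.7148] F [ 0.3301 -0.2212 -0.5234] gap 0.8472017040690143
[256.5561 178.6402] 2354 [0.4135 0.1781 0.1451] [[0.5242 0.1825 0.052 ]]
[384.6075 177.5759] 2721 [0.4168 0.2438 0.147 ] [[0.5179 0.3033 0.052 ]]
top [305.3333 232.2222] 18 [[ 0.5351 -0.2334  0.029 ]]
top [178.5333 238.9733] 75 [[0.5146 0.1865 0.029 ]]
top [142.3333 240.9028] 72 [[0.5081 0.3087 0.029 ]]
```

View pics/w8.png

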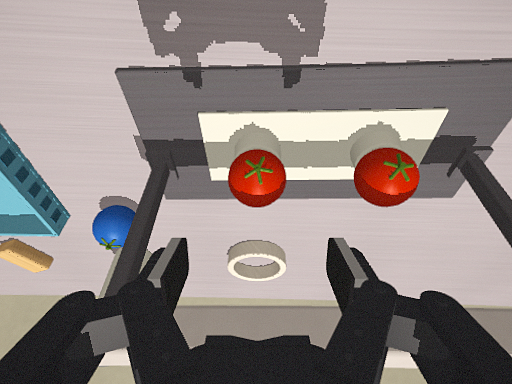

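Both tomatoes sit in the cups at (257,179) and (385,178), about 2 mm from the measured axes, and the gripper is clear. The small one is still in the crate, so I'm handing the job in.

```bash
python3 -c "
from h import *
robot.close_job()"
```

```text
the job is handed in; nothing more can be done
```

I set one full-size tomato in each dimple and handed the job in at about 38 s of the 72 s. The hand-in gives no verdict.

- **Seating:** the last wrist view put the tomatoes 2.1 mm (dimple 0) and 2.3 mm (dimple 1) from the measured dimple axes. Just after release their centres were about 21 mm above the rim plane. I did not measure their speed. Across two looks 15 s apart, the first one stayed within about 1 mm.
- **Undersized tomato:** it is still in the crate at about (0.535, -0.233), essentially where it started.
- **Other objects:** no contact with the tape roll, bottle, block or blue balls was planned or seen, but I did not re-measure their positions at the end. The highest force I read while lowering a tomato into a cup was about 10 N. The gripper is open and backed off more than 10 cm from the cups.

**What went wrong or disagreed:**
- **TCP offset:** depth images showed the real fingertips about 40 mm behind where the described TCP puts them. My first grasp closed on the cap of a tomato and pressed it lightly on the crate floor, at about 11 N. I regrasped 40 mm deeper, and every later grasp held.
- **Lean:** the moves cannot tilt the tool, so I leaned it to 36° by pushing against the reach limit. It drifted to about 29.5° at the second dimple, just under the advised 30°.
- **Joint 4:** it sat at its -1.57 limit during the second placing, reading -1.5711 once.
- **Sphere fit:** the fit on the depth points in the final view gave implausible centres. The seating distances above therefore come from casting rays.

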